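# Lean the finned radio module in its stand

### The job

Take the finned radio module from its foam block and lean it in the aluminium stand: finned end down on the stand's base behind the toe lip, between the side fences, its plain back resting on the crossbar and its fins facing out over the lip. The fences leave room to hold it only by its bare end; the sloping rest is there for changing your grip. Leave the other things on the bench where they are.

Things in the scene. Friction and masses are not known exactly. Their poses are not given: they have to be found in the camera images.
- module: Radio module to be leaned: dark metal slab 170 x 64 x 10 mm (x, y, z), 0.38 kg. Fins 8 mm tall, along x, 56 mm wide in all, on its +z face from x -73 to +15 mm (18 mm thick there); the 70 mm at the +x (bare) end have none; the -z face is plain. Origin: centre of the -z face; mass centre near x -6. Starts flat, fins up, on the foam, overhanging its long sides by 10 mm.
- module_bare_end (a point): Centre of the module's bare end face (+x end), mid-thickness; module axes.
- module_fin_end (a point): Centre of the module's finned end face (-x end), mid-thickness; module axes.
- foam: Fixed white foam block 130 x 44 x 24 mm high under the module at the start; origin at the centre of its underside, x along its length.
- stand: Fixed aluminium leaning stand, back to +x, open front to -x; origin at the centre of its underside. Base plate 130 x 100 x 6 mm. Toe lip across the front, inner face at x -38, top at z 16 mm. Two side fences, inner faces at y -38 and +38 mm, 5 mm thick: strips 36 wide, 160 long, leaning back 20 degrees from vertical, centred at x +20, z 83, covering a leaning module's sides almost to its top.
- stand_bar (a point): Mid-point of the axis of the stand's crossbar: round, 10 mm in diameter, along y between the fences, at x +32, z 94 mm in the stand's frame. The module leans on it with its -z face; about 70 mm of the module stand above it.
- stand_foot (a point): Point on the top of the stand's base, at x -5, z 6 mm in the stand's frame. With the lower edge of its -z face here and touching the bar, the module leans back 20 degrees from vertical; standing against the lip, about 32 degrees. Stand axes.
- rest: Fixed low sloping rest for parking a slab while changing grip; origin at the centre of its underside. Base plate 120 x 80 x 6 mm (x, y, z). A white foam pad 46 mm wide (narrower than the module, so fingers pass beside it) slopes up towards +x at 55 degrees from horizontal. Toe lip 76 mm wide across the front, inner face at x -44, top at z 20 mm.
- rest_foot (a point): Where the rest's sloping face, prolonged, meets its base top: x -30, z 6 mm in the rest's frame. The face runs from 5 to 105 mm up the slope from here. A module parked with the lower edge of its -z face here lies on the pad, and its upper 65 mm stick out freely. Rest axes.
- filter_box: Loose bystander, not to be disturbed: grey die-cast box 62 x 47 x 32 mm; origin at the centre of its underside. Beside the module's finned end, about 23 mm off its +y long side.
- attenuator: Loose bystander, not to be disturbed: metal barrel 29 mm in diameter, 70 mm long, lying along its x; origin at the centre of its underside. Beside the module's bare end, about 33 mm off its -y side.
- ferrite: Loose bystander, not to be disturbed: grey block 36 x 55 x 34 mm; origin at the centre of its underside. Beside the rest, on its +y side.
- small_sink: Loose bystander, not to be disturbed: dark finned heatsink 50 x 50 x 30 mm; origin at the centre of its underside. Beside the rest, on its -y side.
- blank_plate: Loose bystander, not to be disturbed: plain dark plate without fins, 60 x 100 x 8 mm, flat on the table; origin at the centre of its underside. In front of the stand. Not the module.
- load: Loose bystander, not to be disturbed: dark upright cylinder 44 mm in diameter, 65 mm tall with its brass connector; origin at the centre of its underside. Behind the stand, off to its +y side.
- tall_sink: Loose bystander, not to be disturbed: dark finned heatsink block 60 x 62 mm, 95 mm tall; origin at the centre of its underside. At the back of the table.
Not all that is in view belongs to the job. Leave any red or yellow look-alike of the module alone.

How it is judged:
At the end, for the whole second after the job is handed in: Module in the stand, finned end down (end face centre under 18 mm high, x -45 to +25, y within 25 mm, stand frame), bare end over 130 mm high at x +20 to +85, leaning back 8 to 37 degrees from vertical against the crossbar, fins to the open front; released and at rest (angle between module's own x axis and vertical below 0.65 rad and angle between module's own z axis and vertical between 0.93 and 1.43 rad and x of module_fin_end in the frame of stand between -0.045 and 0.025 m and y of module_fin_end in the frame of stand between -0.025 and 0.025 m and z of module_fin_end in the frame of stand below 0.018 m and x of module_bare_end in the frame of stand between 0.02 and 0.085 m and z of module_bare_end in the frame of stand above 0.13 m and contact force between module and stand above 1 N and linear speed of module below 0.02 m/s and angular speed of module below 0.1 rad/s); the robot touches nothing.
It fails at once if a loose bystander is shifted by more than 30 mm (distance of any of filter_box, attenuator, ferrite, blank_plate, small_sink, load, tall_sink from where it was at the start of the episode above 0.03 m).
It also fails if it takes over 61 s, if anything falls off the work surface, if the arm or the gripper's body presses on something with over 40 N, if the wrist force passes 120 N, or if a joint passes its speed limit or range.

### The arm

A 7-joint arm with a two-finger parallel gripper is mounted at the origin on the work surface. World frame = base frame: x ahead of the robot, y to its left, z up, the work surface at z = 0. Lengths are in m, angles in rad, forces in N, time in s.
With the tool pointing down it reaches from about 0.4 to 0.85 m from the base axis. Payload 4.5 kg.
Tool frame: the origin (TCP) lies on the centre line of the jaws, within the pads' length; the fingertips stand 11 mm ahead of it and the grasp point (between the pads) lies 8 mm behind it; z points along the fingers, y is the line along which they close (so a half turn about z gives the same grasp; the last joint's range is limited). The gripper opens to 88 mm and grips with 3 to 60 N. Pads are 18 mm wide; open, the fingers measure 123 mm over their backs; the gripper's body (75 mm by 187 mm) begins 45 mm behind the grasp point.
Start: joints at [-1.287, 0.689, -0.195, 1.565, 0.157, 0.902, -0.215], TCP at [0.154, 0.606, 0.25] pointing down, gripper open.
Joint ranges: [-3.01, 3.01], [-0.46, 2.08], [-1.47, 1.51], [0.13, 2.56], [-1, 4.14], [0.04, 2.09], [-2.66, 2.66]. Speed limits (rad/s): [2.57, 2.57, 3.14, 3.14, 3.14, 3.14, 3.14].

### API

Orientations are given as a unit quaternion [x, y, z, w].
In Python, from plant import * gives the robot as it stands. The module is installed in compiled form; this text tells all that it offers.
- The arm moves only by the tool send_rows, never from a script. Its argument "motion" is a list of rows, each an object of numbers: "x", "y", "z": the shift along the tool's x, y, z in cm; "rx", "ry", "rz": the turn, a rotation vector about the tool's x, y, z in rad; "jaw": the finger opening in cm, from 0 to 8.81. In form: [{"x": .., "y": .., "z": .., "rx": .., "ry": .., "rz": .., "jaw": ..}, ...]. A call has exactly 5 rows; each row shifts and turns the commanded pose from where the row before left it, along the tool's axes as they then stand; what a row does not reach is not made up. A row lasts 1/10 s, in which the tool goes at most 50 mm and 8.59 degrees, less where a joint would pass 70% of its speed; a pose out of reach is approached as far as the arm can. A call is refused whole if a number of a shift passes 5 or a number of a turn 0.15, either way. A call with a gripper value outside its range is refused whole. The fingers move at their own pace and stop on an object; "grip_force" is the grip in N (left out, the last holds). Time passes only in rows, so rows that do not move let the fingers close, or fill a call up. It gives the time, the measured TCP pose, the force, the opening and the grip force at its end, in the units of the state.
- get_state(): the state, without advancing time (a new reading comes with each control period).
- snapshot(name): name is "scene" or "side" or "wrist"; returns a dict with "img" (420x560x3 uint8, red, green, blue), "vertical_fov" (degrees; the focal length in pixels is half the picture's height over the tangent of half this angle, whatever the lens; pixels are square), "cx", "cy" (the principal point, pixels), "extrinsics" (4x4, takes a point from camera to world coordinates). Camera axes: x right, y up, looking along -z (the intrinsics and any distortion apply to the point x, -y, -z); pixel columns grow to the right and rows downward; lengths in m; the calibration is good to about 2 mm. A picture is of the moment at which its call begins. There is no depth.
- finish_job(): hands the job in; it is judged then, once.
The state is a dict: "clock": time; "q": joint angles; "qd": joint speeds; "joint_torque": joint torques, N m; "tool_pos": TCP position; "eef_rot": TCP orientation; "contact_force": force on the tool from outside, world axes, zero at the start; "moment": the same for the moment, N m; "opening": opening from 0.0 (shut) to 1.0 (fully open); "finger_force": force on a finger pad.
Only numpy, scipy, OpenCV 4.12 (cv2) and the standard library are available. Lean on these libraries where they do the work, as an engineer would, in place of code of your own. Each camera call takes 0.05 s, during which the arm holds its last target. There are 200 camera calls.

## Working session

There is one attempt and no reset: what is moved stays moved. The work goes in short steps, Python scripts to look and compute and a tool call to move; the robot and the scene stay as the last step left them, time stands still between calls to the robot, and variables do not carry over. Pictures are saved under pics/ and viewed, at most 10 in all, crops included, and the job is handed in when it is done.

Besides the shell and the picture viewer there is one more tool, called after ">>>" by a JSON object that holds its "fn" and its "kwargs". send_rows: Moves the arm, as the interface text tells. Its arguments: {"type":"object","properties":{"motion":{"type":"array"},"grip_force":{"type":"number"}},"required":["motion"]}

```bash
mkdir -p pics; python3 - <<'E'
from plant import *
import cv2, numpy as np
s=get_state(); print(s)
for n in("scene","side"):
    c=snapshot(n); cv2.imwrite(f"pics/{n}0.png",c["img"][:,:,::-1]); print(n,c["vertical_fov"],c["cx"],c["cy"],c.keys()); print(np.round(c["extrinsics"],4).tolist())
E
```

```text
{'clock': 0.0, 'q': array([-1.2871483 ,  0.68999966, -0.1945502 ,  1.56635534,  0.15728873,
        0.90246848, -0.21509751]), 'qd': array([ 5.39588328e-04,  1.10532103e-03, -2.20129940e-05, -1.52999347e-04,
       -1.62325968e-03,  1.13875070e-03, -1.90826399e-04]), 'joint_torque': array([ 2.12460700e-04, -5.27557003e+01, -1.26678083e+00, -1.53426272e+01,
       -5.25840896e-02,  6.43188134e-03,  1.70879107e-04]), 'tool_pos': array([0.15440728, 0.60499309, 0.24889812]), 'eef_rot': array([ 1.24545092e-01,  9.92213523e-01, -9.16776632e-04, -6.64370096e-05]), 'contact_force': array([-1.31982955, -0.58195088,  0.05634233]), 'moment': array([ 0.00483063, -0.00486989, -0.01763392]), 'finger_force': 0.0, 'opening': 0.9988857147504802}
scene 43.65418044197653 280.1068970369395 204.7248794380617 dict_keys(['img', 'vertical_fov', 'cx', 'cy', 'extrinsics'])
[[0.3434, -0.5681, 0.7479, 1.5846], [0.939, 0.2221, -0.2624, -0.4031], [-0.017, 0.7924, 0.6097, 0.9455], [0.0, 0.0, 0.0, 1.0]]
side 44.20232811387399 280.84752464068526 220.17057977189802 dict_keys(['img', 'vertical_fov', 'cx', 'cy', 'extrinsics'])
[[0.9983, 0.0228, -0.0538, 0.4648], [-0.0581, 0.4882, -0.8708, -1.156], [0.0065, 0.8724, 0.4887, 0.7219], [0.0, 0.0, 0.0, 1.0]]
```

View pics/scene0.png

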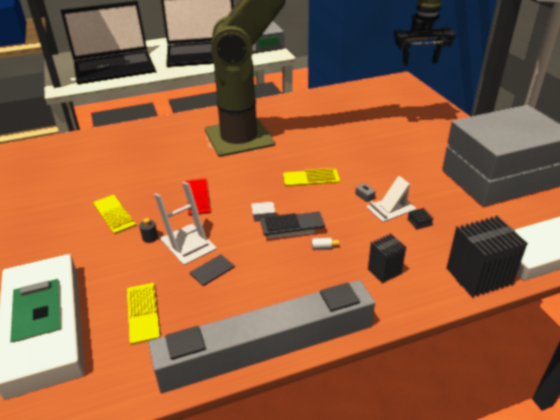

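View pics/side0.png

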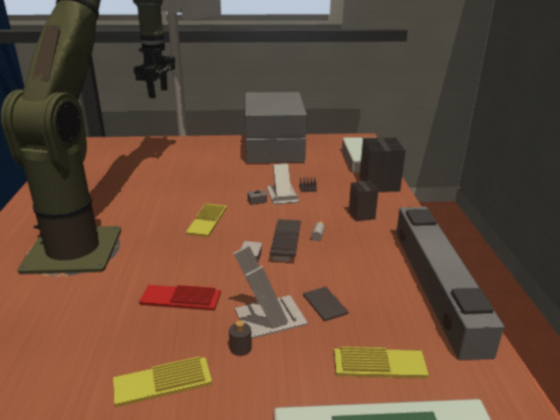

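The dark finned slab on white foam, at scene (293,224) and side (286,239), is the module: it is the only dark grey one with fins. The slabs at scene (311,177), (113,213), (142,312) are yellow and (200,195) is red. The stand is at scene (188,235), the rest at (392,205). I'll enlarge to confirm.

```bash
python3 - <<'E'
import cv2, numpy as np
def crop(n,c0,r0,w,h,k):
    im=cv2.imread(f"pics/{n}0.png")[r0:r0+h,c0:c0+w]; im=cv2.resize(im,None,fx=k,fy=k,interpolation=cv2.INTER_CUBIC)
    im=cv2.convertScaleAbs(im,alpha=1.5)
    for i in range(0,w,10): cv2.line(im,(i*k,0),(i*k,4 if i%50 else 12),(255,255,255),1); 
    for i in range(0,h,10): cv2.line(im,(0,i*k),(4 if i%50 else 12,i*k),(255,255,255),1)
    return im
a=crop("scene",240,165,200,90,4); b=crop("scene",150,170,100,120,4)
b=np.hstack([b,crop("side",225,235,95,110,4)[:480] if 0 else cv2.copyMakeBorder(crop("side",225,235,95,110,4),0,40,0,20,0)])
cv2.imwrite("pics/c1.png",cv2.copyMakeBorder(a,0,0,0,0,0)); cv2.imwrite("pics/c2.png",b)
cv2.imwrite("pics/c3.png",crop("side",235,155,130,115,5))
E
```

```text
(no output)
```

View pics/c1.png

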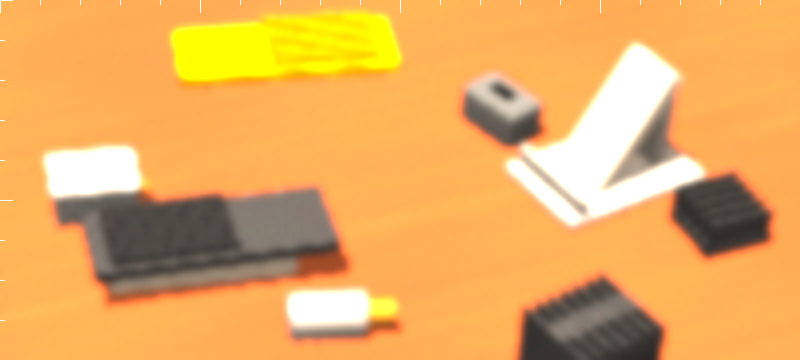

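View pics/c2.png

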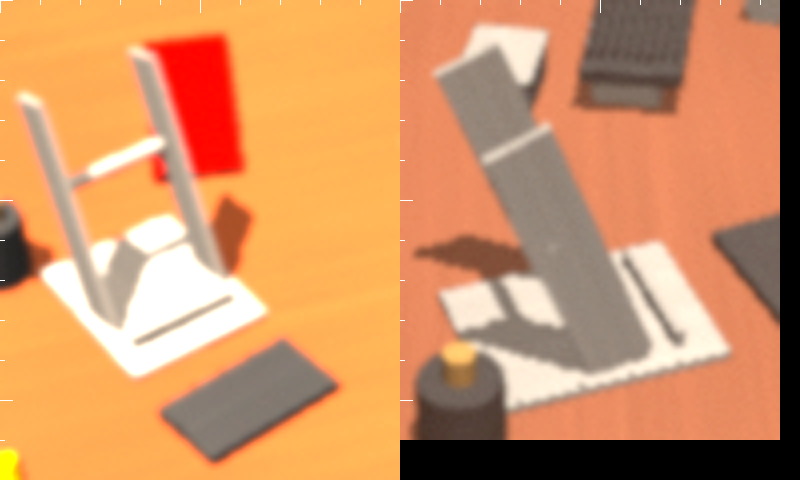

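View pics/c3.png

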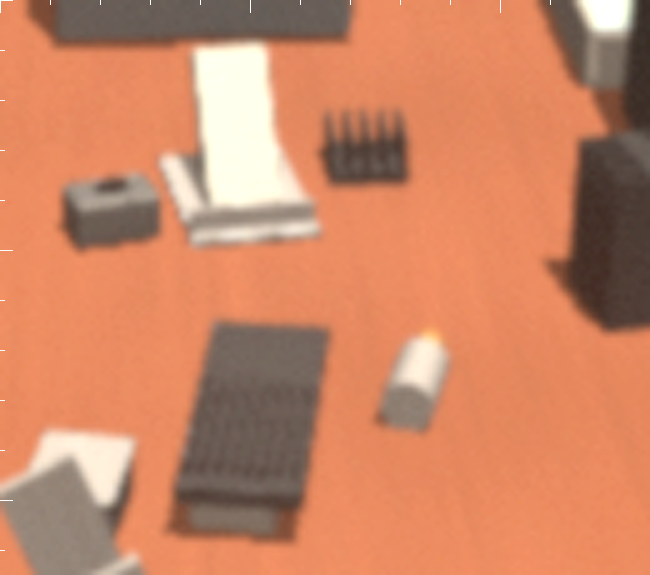

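```bash
cat > h.py <<'E'
import numpy as np
from scipy.optimize import least_squares
from scipy.spatial.transform import Rotation as R
S=dict(fov=43.65418,c=(280.107,204.725),T=np.array([[0.3434,-0.5681,0.7479,1.5846],[0.939,0.2221,-0.2624,-0.4031],[-0.017,0.7924,0.6097,0.9455],[0,0,0,1]]))
D=dict(fov=44.20233,c=(280.8475,220.1706),T=np.array([[0.9983,0.0228,-0.0538,0.4648],[-0.0581,0.4882,-0.8708,-1.156],[0.0065,0.8724,0.4887,0.7219],[0,0,0,1]]))
def cam(c): return dict(fov=c["vertical_fov"],c=(c["cx"],c["cy"]),T=c["extrinsics"])
def proj(c,p):
    p=np.atleast_2d(p); q=(p-c["T"][:3,3])@c["T"][:3,:3]; f=210/np.tan(np.radians(c["fov"])/2)
    return np.c_[c["c"][0]+f*q[:,0]/-q[:,2], c["c"][1]-f*q[:,1]/-q[:,2]]
def place(v,p):
    return R.from_euler('z',v[2]).apply(np.atleast_2d(p))+[v[0],v[1],0]
def fit(obs,v0):
    def res(v): return np.concatenate([(proj(c,place(v,p))-u).ravel() for c,p,u in obs])
    r=least_squares(res,v0,loss='soft_l1'); return r.x,np.round(res(r.x).reshape(-1,2),1).tolist()
E
python3 - <<'E'
from h import *
m=lambda x,y,z:(x/1e3,y/1e3,z/1e3)
mod=[(S,m(85,32,34),(320,212.5)),(S,m(85,-32,34),(324,226.5)),(S,m(-85,-32,24),(266,234.5)),
(D,m(85,32,34),(277.6,219.4)),(D,m(85,-32,34),(300.8,220.6)),(D,m(-85,32,24),(270.4,255)),(D,m(-85,-32,24),(295,256))]
rest=[(S,m(-60,40,6),(366.75,206)),(S,m(-60,-40,0),(383.3,221.2)),(S,m(60,-40,6),(416,207.5)),(S,m(30.2,23,92),(398,176)),(S,m(30.2,-23,92),(410,183.7)),
(D,m(-60,40,0),(273,203.6)),(D,m(-60,-40,0),(298.6,202)),(D,m(30.2,23,92),(273.6,164.6)),(D,m(30.2,-23,92),(288.6,163.4))]
st=[(S,m(-65,50,0),(183.75,264.2)),(S,m(-65,-50,6),(217,247.5)),(S,m(65,50,6),(160,237.5)),(S,m(32,38,94),(168,216)),(S,m(32,-38,94),(190.75,205.5)),
(D,m(-65,50,0),(307.5,323)),(D,m(-65,-50,6),(290,295.5)),(D,m(65,-50,6),(235,308)),(D,m(65,50,0),(252.5,337))]
for n,o,v in(("mod",mod,(.65,0,1.5)),("rest",rest,(.65,.2,1.5)),("stand",st,(.6,-.3,3.3))):
    x,r=fit(o,v); print(n,np.round(x,4),r)
E
```

```text
mod [ 0.5502 -0.0072  1.3925] [[-0.5, -1.5], [0.9, -1.1], [-3.1, 1.5], [0.5, -1.4], [0.6, -1.1], [-0.9, -0.3], [0.3, 0.6]]
rest [0.5592 0.2994 1.7062] [[-0.4, -0.5], [-0.6, 1.2], [0.7, 0.5], [0.4, -0.5], [-1.3, -0.1], [0.3, -0.1], [0.5, -0.7], [-0.1, -1.1], [-0.6, -1.0]]
stand [ 0.4984 -0.287   3.4502] [[0.5, 1.1], [-0.2, -0.3], [0.3, 0.2], [-2.9, 0.8], [-0.2, 0.0], [0.3, -0.1], [0.2, -2.1], [-0.1, -1.8], [-3.4, 0.7]]
```

```bash
cat >> h.py <<'E'
def pose(zdir,ydir):
    z=np.array(zdir,float); z/=np.linalg.norm(z); y=np.array(ydir,float); y-=z*(y@z); y/=np.linalg.norm(y)
    return R.from_matrix(np.c_[np.cross(y,z),y,z])
def rows(p0,r0,p1,r1,n):
    "constant row taking pose 0 to pose 1 in n rows; cm and rad"
    turn=(r0.inv()*r1).as_rotvec()/n; A=np.zeros((3,3)); r=r0; path=[]
    for i in range(n): A+=r.as_matrix(); r=r*R.from_rotvec(turn)
    sh=np.linalg.solve(A,np.array(p1)-p0)
    r=r0;p=np.array(p0,float)
    for i in range(n): p=p+r.apply(sh); r=r*R.from_rotvec(turn); path.append(np.round(p,3).tolist())
    print(n,"rows: xyz",np.round(sh*100,2),"turn",np.round(turn,4),"mid",path[n//2])
def now():
    from plant import get_state
    s=get_state(); return s["tool_pos"],R.from_quat(s["eef_rot"]),s
E
python3 - <<'E'
from h import *
p,r,s=now(); h=1.3925-np.pi/2
rows(p,r,[.55,-.007,.25],pose([0,0,-1],[np.cos(h),np.sin(h),0]),20)
E
```

```text
20 rows: xyz [-4.01 -0.14 -0.  ] turn [-0.0001  0.0001  0.075 ] mid [0.493, 0.342, 0.25]
```

>>> {"fn": "send_rows", "kwargs": {"motion": [{"x":-4,"y":-0.14,"z":0,"rx":0,"ry":0,"rz":0.075,"jaw":8.8},{"x":-4,"y":-0.14,"z":0,"rx":0,"ry":0,"rz":0.075,"jaw":8.8},{"x":-4,"y":-0.14,"z":0,"rx":0,"ry":0,"rz":0.075,"jaw":8.8},{"x":-4,"y":-0.14,"z":0,"rx":0,"ry":0,"rz":0.075,"jaw":8.8},{"x":-4,"y":-0.14,"z":0,"rx":0,"ry":0,"rz":0.075,"jaw":8.8}]}}

```text
clock: 0.6
tool_pos: [0.3363, 0.5209, 0.2493]
eef_rot: [0.309, 0.951, -0.0, -0.0]
contact_force: [-0.3, 0.2, -1.0]
opening: 0.996
finger_force: 0.0
```

>>> {"fn": "send_rows", "kwargs": {"motion": [{"x":-4,"y":-0.14,"z":0,"rx":0,"ry":0,"rz":0.075,"jaw":8.8},{"x":-4,"y":-0.14,"z":0,"rx":0,"ry":0,"rz":0.075,"jaw":8.8},{"x":-4,"y":-0.14,"z":0,"rx":0,"ry":0,"rz":0.075,"jaw":8.8},{"x":-4,"y":-0.14,"z":0,"rx":0,"ry":0,"rz":0.075,"jaw":8.8},{"x":-4,"y":-0.14,"z":0,"rx":0,"ry":0,"rz":0.075,"jaw":8.8}]}}

```text
clock: 1.1
tool_pos: [0.4732, 0.3763, 0.2493]
eef_rot: [0.481, 0.877, -0.0, -0.0]
contact_force: [0.6, 0.7, -0.1]
opening: 1.0
finger_force: 0.0
```

>>> {"fn": "send_rows", "kwargs": {"motion": [{"x":-4,"y":-0.14,"z":0,"rx":0,"ry":0,"rz":0.075,"jaw":8.8},{"x":-4,"y":-0.14,"z":0,"rx":0,"ry":0,"rz":0.075,"jaw":8.8},{"x":-4,"y":-0.14,"z":0,"rx":0,"ry":0,"rz":0.075,"jaw":8.8},{"x":-4,"y":-0.14,"z":0,"rx":0,"ry":0,"rz":0.075,"jaw":8.8},{"x":-4,"y":-0.14,"z":0,"rx":0,"ry":0,"rz":0.075,"jaw":8.8}]}}

```text
clock: 1.6
tool_pos: [0.5475, 0.1918, 0.2493]
eef_rot: [0.636, 0.772, -0.0, -0.0]
contact_force: [0.1, 0.2, -0.6]
opening: 1.002
finger_force: 0.0
```

>>> {"fn": "send_rows", "kwargs": {"motion": [{"x":-4,"y":-0.14,"z":0,"rx":0,"ry":0,"rz":0.075,"jaw":8.8},{"x":-4,"y":-0.14,"z":0,"rx":0,"ry":0,"rz":0.075,"jaw":8.8},{"x":-4,"y":-0.14,"z":0,"rx":0,"ry":0,"rz":0.075,"jaw":8.8},{"x":-4,"y":-0.14,"z":0,"rx":0,"ry":0,"rz":0.075,"jaw":8.8},{"x":-4,"y":-0.14,"z":0,"rx":0,"ry":0,"rz":0.075,"jaw":8.8}]}}

```text
clock: 2.1
tool_pos: [0.5492, -0.0072, 0.2494]
eef_rot: [0.768, 0.64, -0.0, -0.0]
contact_force: [0.9, -0.0, -0.2]
opening: 0.997
finger_force: 0.0
```

```bash
python3 - <<'E'
from h import *
from plant import *
import cv2
p,r,s=now(); print(s["clock"],p,np.round(r.as_matrix(),3).tolist(),np.round(s["q"],2),s["contact_force"])
c=snapshot("wrist"); cv2.imwrite("pics/w1.png",c["img"][:,:,::-1]); print(c["vertical_fov"],c["cx"],c["cy"],np.round(c["extrinsics"],4).tolist())
np.save("w1.npy",dict(cam(c)),allow_pickle=True)
E
```

```text
2.1 [ 0.54919167 -0.00724661  0.24939855] [[0.181, 0.983, -0.0], [0.983, -0.181, -0.0], [-0.0, -0.0, -1.0]] [-0.16  0.59  0.15  1.81 -0.12  0.75 -0.13] [ 0.94870167 -0.00135266 -0.2480143 ]
63.44269946858757 281.1762331892596 212.6239878012442 [[0.9836, 0.1723, 0.0528, 0.5631], [-0.1802, 0.9399, 0.2899, 0.0676], [0.0003, -0.2947, 0.9556, 0.3823], [0.0, 0.0, 0.0, 1.0]]
```

View pics/w1.png

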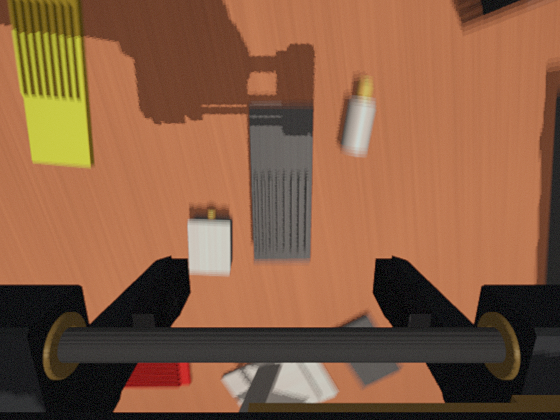

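The wrist view shows the module between (249,104)/(314,105) at the bare end and (254,260)/(311,260) at the finned end. The filter box is at (210,247) and the attenuator at (358,125).

```bash
python3 - <<'E'
from h import *
W=np.load("w1.npy",allow_pickle=True).item()
m=lambda x,y,z:(x/1e3,y/1e3,z/1e3)
o=[(W,m(85,32,34),(249,104)),(W,m(85,-32,34),(313.5,105)),(W,m(-85,32,34),(254,259)),(W,m(-85,-32,34),(310.5,260))]
v,r=fit(o,(.55,0,1.4)); print(v,np.degrees(v[2]),r)
# how much room: filter box & attenuator positions
E
```

```text
[ 0.54929143 -0.01188612  1.39556349] 79.95989777313098 [[-0.5, -0.5], [0.6, -2.0], [-0.3, 3.4], [0.2, 2.0]]
```

```bash
cat >> h.py <<'E'
MOD=(R.from_euler('z',1.3956),np.array([.549,-.0113,.024]))
E
python3 - <<'E'
from h import *
Rm,o=MOD; t=np.radians(20)
g=o+Rm.apply([-.003,0,.005]); z=Rm.apply([-np.sin(t),0,-np.cos(t)]); rt=pose(z,Rm.apply([0,-1,0]))
p,r,s=now(); a=g-.092*z; rows(p,r,a,rt,5); rows(a,rt,g+.008*z,rt,5); print(a,g+.008*z)
E
```

```text
5 rows: xyz [1.06 0.   2.57] turn [-0.0008 -0.0684 -0.004 ] mid [0.552, 0.009, 0.17]
5 rows: xyz [-0.  0.  2.] turn [0. 0. 0.] mid [0.55, -0.003, 0.059]
[0.55396164 0.01673011 0.11545172] [ 0.54800018 -0.01694835  0.02148246]
```

>>> {"fn": "send_rows", "kwargs": {"motion": [{"x":1.06,"y":0,"z":2.57,"rx":0,"ry":-0.0685,"rz":-0.004,"jaw":8.2},{"x":1.06,"y":0,"z":2.57,"rx":0,"ry":-0.0685,"rz":-0.004,"jaw":8.2},{"x":1.06,"y":0,"z":2.57,"rx":0,"ry":-0.0685,"rz":-0.004,"jaw":8.2},{"x":1.06,"y":0,"z":2.57,"rx":0,"ry":-0.0685,"rz":-0.004,"jaw":8.2},{"x":1.06,"y":0,"z":2.57,"rx":0,"ry":-0.0685,"rz":-0.004,"jaw":8.2}]}}

```text
clock: 2.65
tool_pos: [0.5554, 0.0298, 0.1147]
eef_rot: [0.749, 0.64, -0.131, 0.11]
contact_force: [0.2, 0.6, 0.1]
opening: 0.931
finger_force: 0.0
```

>>> {"fn": "send_rows", "kwargs": {"motion": [{"z":2,"jaw":8.2},{"z":2,"jaw":8.2},{"z":2,"jaw":8.2},{"z":2,"jaw":8.2},{"z":2,"jaw":8.2}]}}

```text
schema error: expected keys x, y, z, rx, ry, rz, jaw
```

>>> {"fn": "send_rows", "kwargs": {"motion": [{"jaw":5.5},{"jaw":5.5},{"jaw":5.5},{"jaw":5.5},{"jaw":5.5}], "grip_force": 30}}

```text
schema error: expected keys x, y, z, rx, ry, rz, jaw
```

```bash
python3 - <<'E'
from h import *
from plant import *
import cv2
p,r,s=now(); print(s["clock"],p,np.round(r.as_matrix(),3).tolist(),s["contact_force"],s["opening"]*88.1,s["finger_force"])
for n in("scene","side"): cv2.imwrite(f"pics/{n}1.png",snapshot(n)["img"][:,:,::-1])
E
```

```text
2.65 [0.55540144 0.02978899 0.11466564] [[0.147, 0.988, -0.056], [0.93, -0.157, -0.333], [-0.338, -0.003, -0.941]] [0.20201583 0.62148882 0.08801239] 81.9802743966508 0.0
```

```bash
python3 - <<'E'
from h import *
Rm,o=MOD; t=np.radians(20)
g=o+Rm.apply([-.003,0,.005]); z=Rm.apply([-np.sin(t),0,-np.cos(t)]); rt=pose(z,Rm.apply([0,-1,0]))
p,r,s=now(); print(p,s["q"],s["qd"]); a=g-.092*z; rows(p,r,a,rt,5); rows(a,rt,g+.008*z,rt,5); print(a,g+.008*z)
E
```

```text
[0.55275227 0.03306112 0.11096211] [-0.51988568  0.90257246  0.36863872  1.81191177  0.03901344  0.6150162
 -0.44621435] [ 0.06390804 -0.10216353  0.04272838  0.00303219 -0.00082734  0.02636135
  0.04535413]
5 rows: xyz [-0.33  0.08  0.02] turn [-0.0006 -0.0009  0.0052] mid [0.554, 0.023, 0.114]
5 rows: xyz [-0.  0.  2.] turn [0. 0. 0.] mid [0.55, -0.003, 0.059]
[0.55396164 0.01673011 0.11545172] [ 0.54800018 -0.01694835  0.02148246]
```

>>> {"fn": "send_rows", "kwargs": {"motion": [{"x":-0.33,"y":0.08,"z":0.02,"rx":0,"ry":0,"rz":0.005,"jaw":8.2},{"x":-0.33,"y":0.08,"z":0.02,"rx":0,"ry":0,"rz":0.005,"jaw":8.2},{"x":-0.33,"y":0.08,"z":0.02,"rx":0,"ry":0,"rz":0.005,"jaw":8.2},{"x":-0.33,"y":0.08,"z":0.02,"rx":0,"ry":0,"rz":0.005,"jaw":8.2},{"x":-0.33,"y":0.08,"z":0.02,"rx":0,"ry":0,"rz":0.005,"jaw":8.2}]}}

```text
clock: 3.25
tool_pos: [0.5568, 0.0113, 0.1215]
eef_rot: [0.759, 0.629, -0.129, 0.111]
contact_force: [0.4, -0.0, 1.0]
opening: 0.93
finger_force: 0.0
```

```bash
python3 - <<'E'
from h import *
Rm,o=MOD; t=np.radians(20)
g=o+Rm.apply([-.003,0,.005]); z=Rm.apply([-np.sin(t),0,-np.cos(t)]); rt=pose(z,Rm.apply([0,-1,0]))
p,r,s=now(); print(p,s["qd"]); rows(p,r,g+.008*z,rt,5)
E
```

```text
[0.55684218 0.01131166 0.12149047] [ 3.94611363e-02 -6.00989585e-03  1.17082379e-02  1.19983474e-02
 -8.35917304e-05 -1.16810546e-02  5.28362673e-03]
5 rows: xyz [ 0.12 -0.08  2.08] turn [ 0.0006 -0.0015 -0.0023] mid [0.552, -0.006, 0.061]
```

>>> {"fn": "send_rows", "kwargs": {"motion": [{"x":0.12,"y":-0.08,"z":1.2,"rx":0,"ry":0,"rz":0,"jaw":8.2},{"x":0.12,"y":-0.08,"z":1.2,"rx":0,"ry":0,"rz":0,"jaw":8.2},{"x":0.12,"y":-0.08,"z":1.2,"rx":0,"ry":0,"rz":0,"jaw":8.2},{"x":0.12,"y":-0.08,"z":1.2,"rx":0,"ry":0,"rz":0,"jaw":8.2},{"x":0,"y":0,"z":0,"rx":0,"ry":0,"rz":0,"jaw":8.2}]}}

```text
clock: 3.75
tool_pos: [0.5498, 0.001, 0.0714]
eef_rot: [0.758, 0.63, -0.131, 0.11]
contact_force: [-0.8, 0.2, -0.4]
opening: 0.933
finger_force: 0.0
```

```bash
python3 - <<'E'
from h import *
Rm,o=MOD; t=np.radians(20)
g=o+Rm.apply([-.003,0,.005]); z=Rm.apply([-np.sin(t),0,-np.cos(t)]); rt=pose(z,Rm.apply([0,-1,0]))
p,r,s=now(); print(p,s["qd"]); rows(p,r,g+.008*z,rt,4)
E
```

```text
[0.54979559 0.00097882 0.07144252] [-0.00579532 -0.03036099  0.00838073 -0.02034746  0.00313316  0.02683913
  0.00079003]
4 rows: xyz [0.   0.04 1.33] turn [-0.0004 -0.0012 -0.002 ] mid [0.548, -0.012, 0.034]
```

>>> {"fn": "send_rows", "kwargs": {"motion": [{"x":0,"y":0.03,"z":1.33,"rx":0,"ry":0,"rz":0,"jaw":8.2},{"x":0,"y":0.03,"z":1.33,"rx":0,"ry":0,"rz":0,"jaw":8.2},{"x":0,"y":0.03,"z":1.33,"rx":0,"ry":0,"rz":0,"jaw":8.2},{"x":0,"y":0.03,"z":1.33,"rx":0,"ry":0,"rz":0,"jaw":8.2},{"x":0,"y":0,"z":0,"rx":0,"ry":0,"rz":0,"jaw":8.2}]}}

```text
clock: 4.25
tool_pos: [0.5483, -0.0174, 0.0217]
eef_rot: [0.758, 0.63, -0.131, 0.11]
contact_force: [-0.2, -0.7, -0.2]
opening: 0.928
finger_force: 0.0
```

>>> {"fn": "send_rows", "kwargs": {"motion": [{"x":0,"y":0,"z":0,"rx":0,"ry":0,"rz":0,"jaw":5.5},{"x":0,"y":0,"z":0,"rx":0,"ry":0,"rz":0,"jaw":5.5},{"x":0,"y":0,"z":0,"rx":0,"ry":0,"rz":0,"jaw":5.5},{"x":0,"y":0,"z":0,"rx":0,"ry":0,"rz":0,"jaw":5.5},{"x":0,"y":0,"z":0,"rx":0,"ry":0,"rz":0,"jaw":5.5}], "grip_force": 35}}

```text
clock: 4.75
tool_pos: [0.5496, -0.0161, 0.0237]
eef_rot: [0.758, 0.63, -0.129, 0.111]
contact_force: [-1.1, 1.9, 1.7]
opening: 0.722
finger_force: 35.0
```

```bash
python3 - <<'E'
from h import *
Rm,o=MOD; t=np.radians(20)
g=o+Rm.apply([-.003,0,.005]); z=Rm.apply([-np.sin(t),0,-np.cos(t)]); rt=pose(z,Rm.apply([0,-1,0]))
p,r,s=now(); print(p,s["opening"]*88.1,s["finger_force"],s["contact_force"]); rows(p,r,g+.008*z,rt,1)
# grasp transform: module in tool
Rg=r.inv()*Rm; tg=r.inv().apply(o-p); print("grasp",Rg.as_quat(),tg); np.save("grasp1.npy",np.r_[Rg.as_quat(),tg])
# parked pose on rest and TCP for it
v=[.5592,.2994,1.7062]; Rr=R.from_euler('z',v[2]); Rp=Rr*R.from_euler('y',-np.radians(55))
foot=place(v,[-.030,0,.006])[0]
def tcp(du,dn): # du up slope, dn off the face
    oo=foot+Rp.apply([.085+du,0,dn]); rt=Rp*Rg.inv(); return oo-rt.apply(tg),rt
for du,dn in((.03,.06),(.004,.004)):
    q,rr=tcp(du,dn); print(np.round(q,4),np.round(rr.as_matrix()[:,2],2))
q,rr=tcp(.03,.06); p2=p+[0,0,.12]; rows(p2,r,q,rr,15)
E
```

```text
[ 0.54961788 -0.01607437  0.0237457 ] 63.59072397106293 34.97453235089779 [-1.09831038  1.90881243  1.73736405]
1 rows: xyz [-0.03 -0.14  0.25] turn [ 0.0022 -0.0069 -0.0089] mid [0.548, -0.017, 0.021]
grasp [-0.98539377  0.00421529  0.17022914  0.00183858] [ 0.00422902 -0.00147454 -0.00178387]
[0.5627 0.2841 0.1307] [-0.08  0.57 -0.82]
[0.5586 0.3148 0.0773] [-0.08  0.57 -0.82]
15 rows: xyz [2.07 0.01 0.31] turn [ 0.0035  0.0635 -0.0212] mid [0.568, 0.142, 0.1]
```

>>> {"fn": "send_rows", "kwargs": {"motion": [{"x":0,"y":0,"z":-2,"rx":0,"ry":0,"rz":0,"jaw":5.5},{"x":0,"y":0,"z":-3,"rx":0,"ry":0,"rz":0,"jaw":5.5},{"x":0,"y":0,"z":-3.5,"rx":0,"ry":0,"rz":0,"jaw":5.5},{"x":0,"y":0,"z":-3.5,"rx":0,"ry":0,"rz":0,"jaw":5.5},{"x":0,"y":0,"z":-2,"rx":0,"ry":0,"rz":0,"jaw":5.5}]}}

```text
clock: 5.25
tool_pos: [0.5588, 0.0314, 0.1575]
eef_rot: [0.758, 0.63, -0.127, 0.111]
contact_force: [0.8, 0.5, -2.8]
opening: 0.723
finger_force: 35.0
```

```bash
cat >> h.py <<'E'
REST=[.5592,.2994,1.7062]
def park():
    Rp=R.from_euler('z',REST[2])*R.from_euler('y',-np.radians(55)); return Rp,place(REST,[-.030,0,.006])[0]
def tcp(du,dn,f="grasp1.npy"):
    Rp,foot=park(); g=np.load(f); Rg=R.from_quat(g[:4]); rt=Rp*Rg.inv()
    return foot+Rp.apply([.085+du,0,dn])-rt.apply(g[4:]),rt
E
python3 - <<'E'
from h import *
p,r,s=now(); print(p,s["contact_force"],s["opening"]*88.1)
q,rr=tcp(.06,.05); rows(p,r,q,rr,15); print(q)
E
```

```text
[0.55876727 0.03143062 0.15746179] [ 0.75999008  0.52067583 -2.77045782] 63.72759778485105
15 rows: xyz [ 1.91 -0.07  0.26] turn [ 0.0037  0.0634 -0.0211] mid [0.569, 0.179, 0.119]
[0.5593066  0.30928943 0.14954716]
```

>>> {"fn": "send_rows", "kwargs": {"motion": [{"x":1.9,"y":-0.07,"z":0.26,"rx":0.0035,"ry":0.0635,"rz":-0.021,"jaw":5.5},{"x":1.9,"y":-0.07,"z":0.26,"rx":0.0035,"ry":0.0635,"rz":-0.021,"jaw":5.5},{"x":1.9,"y":-0.07,"z":0.26,"rx":0.0035,"ry":0.0635,"rz":-0.021,"jaw":5.5},{"x":1.9,"y":-0.07,"z":0.26,"rx":0.0035,"ry":0.0635,"rz":-0.021,"jaw":5.5},{"x":1.9,"y":-0.07,"z":0.26,"rx":0.0035,"ry":0.0635,"rz":-0.021,"jaw":5.5}]}}

```text
clock: 5.75
tool_pos: [0.5664, 0.1197, 0.1223]
eef_rot: [0.735, 0.677, -0.018, -0.004]
contact_force: [-0.1, -0.4, -3.1]
opening: 0.723
finger_force: 35.0
```

>>> {"fn": "send_rows", "kwargs": {"motion": [{"x":1.9,"y":-0.07,"z":0.26,"rx":0.0035,"ry":0.0635,"rz":-0.021,"jaw":5.5},{"x":1.9,"y":-0.07,"z":0.26,"rx":0.0035,"ry":0.0635,"rz":-0.021,"jaw":5.5},{"x":1.9,"y":-0.07,"z":0.26,"rx":0.0035,"ry":0.0635,"rz":-0.021,"jaw":5.5},{"x":1.9,"y":-0.07,"z":0.26,"rx":0.0035,"ry":0.0635,"rz":-0.021,"jaw":5.5},{"x":1.9,"y":-0.07,"z":0.26,"rx":0.0035,"ry":0.0635,"rz":-0.021,"jaw":5.5}]}}

```text
clock: 6.25
tool_pos: [0.5667, 0.2146, 0.1194]
eef_rot: [0.693, 0.705, 0.092, -0.118]
contact_force: [-0.1, 0.5, -3.0]
opening: 0.721
finger_force: 35.0
```

```bash
python3 - <<'E'
from h import *
p,r,s=now(); print(p,s["contact_force"],s["opening"]*88.1,np.round(s["q"],2))
q,rr=tcp(.06,.05); rows(p,r,q,rr,5); print(q)
E
```

```text
[0.56672938 0.2146234  0.1194204 ] [-0.13146064  0.52110166 -2.95025429] 63.47833964185414 [-0.15  0.85 -0.24  1.78 -0.24  0.49 -0.07]
5 rows: xyz [ 1.99 -0.04  0.24] turn [ 0.0037  0.0633 -0.0214] mid [0.563, 0.273, 0.134]
[0.5593066  0.30928943 0.14954716]
```

>>> {"fn": "send_rows", "kwargs": {"motion": [{"x":2.1,"y":-0.04,"z":0.24,"rx":0.0035,"ry":0.0635,"rz":-0.021,"jaw":5.5},{"x":2.1,"y":-0.04,"z":0.24,"rx":0.0035,"ry":0.0635,"rz":-0.021,"jaw":5.5},{"x":2.1,"y":-0.04,"z":0.24,"rx":0.0035,"ry":0.0635,"rz":-0.021,"jaw":5.5},{"x":2.1,"y":-0.04,"z":0.24,"rx":0.0035,"ry":0.0635,"rz":-0.021,"jaw":5.5},{"x":1.5,"y":-0.04,"z":0.24,"rx":0.0035,"ry":0.0635,"rz":-0.021,"jaw":5.5}]}}

```text
clock: 6.75
tool_pos: [0.5597, 0.3099, 0.149]
eef_rot: [0.63, 0.714, 0.201, -0.229]
contact_force: [-1.4, 0.4, -3.5]
opening: 0.715
finger_force: 35.0
```

```bash
python3 - <<'E'
from h import *
from plant import *
import cv2
ims=[]
for n,c0,r0 in(("scene",340,120),("side",220,100)):
    im=snapshot(n)["img"][:,:,::-1][r0:r0+120,c0:c0+100]; ims.append(cv2.resize(cv2.convertScaleAbs(im,alpha=1.4),None,fx=4,fy=4,interpolation=cv2.INTER_CUBIC))
cv2.imwrite("pics/p1.png",np.hstack(ims))
p,r,s=now(); print(p,s["contact_force"],s["opening"]*88.1,np.round(s["q"],2))
q,rr=tcp(.06,.05); rows(p,r,q,rr,2); print(q)
# predicted module lower corners & rest features in the crops
g=np.load("grasp1.npy"); Rm=r*R.from_quat(g[:4]); o=p+r.apply(g[4:])
pts=np.array([[-85,32,0],[-85,-32,0],[-85,-32,10],[-85,32,10],[85,32,10],[85,-32,10],[85,32,0],[85,-32,0]])/1e3
for c,o2 in((S,(340,120)),(D,(220,100))): print(np.round((proj(c,Rm.apply(pts)+o)-o2)*4).tolist())
E
```

```text
[0.55982716 0.30834506 0.14783689] [ 0.51229762 -0.32840906 -2.91799003] 63.55454482493853 [ 0.03  0.94 -0.59  1.75 -0.34  0.44  0.11]
2 rows: xyz [ 0.09 -0.02 -0.04] turn [ 0.0005  0.     -0.0021] mid [0.559, 0.309, 0.15]
[0.5593066  0.30928943 0.14954716]
[[147.0, 254.0], [203.0, 301.0], [194.0, 298.0], [139.0, 250.0], [275.0, 43.0], [337.0, 86.0], [284.0, 48.0], [345.0, 90.0]]
[[219.0, 302.0], [302.0, 296.0], [305.0, 293.0], [221.0, 299.0], [198.0, 77.0], [281.0, 72.0], [196.0, 81.0], [279.0, 76.0]]
```

View pics/p1.png

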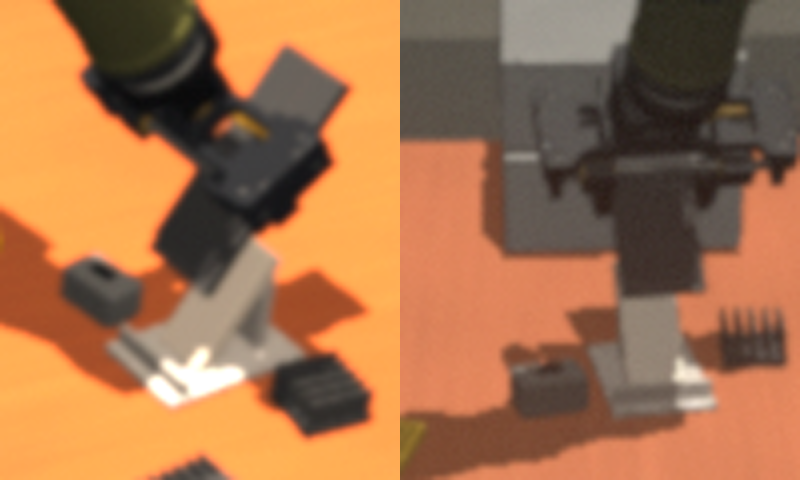

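Both views show the module over the pad, square to it and within 2 px of prediction (finned end at scene crop (155,245)-(210,293)). I'll lower it now.

```bash
python3 - <<'E'
from h import *
p,r,s=now()
a=tcp(.012,.012); b=tcp(.001,.0); rows(p,r,*a,8); rows(*a,*b,5); print(a[0],b[0])
E
```

```text
8 rows: xyz [-0.38 -0.    0.64] turn [ 0.0001  0.     -0.0005] mid [0.559, 0.311, 0.111]
5 rows: xyz [-0.13  0.    0.3 ] turn [0. 0. 0.] mid [0.559, 0.315, 0.079]
[0.55882116 0.31285262 0.08843196] [0.55834593 0.31634088 0.07253837]
```

>>> {"fn": "send_rows", "kwargs": {"motion": [{"x":-0.6,"y":0,"z":1.0,"rx":0,"ry":0,"rz":0,"jaw":5.5},{"x":-0.6,"y":0,"z":1.0,"rx":0,"ry":0,"rz":0,"jaw":5.5},{"x":-0.6,"y":0,"z":1.0,"rx":0,"ry":0,"rz":0,"jaw":5.5},{"x":-0.6,"y":0,"z":1.0,"rx":0,"ry":0,"rz":0,"jaw":5.5},{"x":-0.6,"y":0,"z":1.0,"rx":0,"ry":0,"rz":0,"jaw":5.5}]}}

```text
clock: 7.35
tool_pos: [0.5588, 0.3139, 0.0893]
eef_rot: [0.631, 0.714, 0.199, -0.229]
contact_force: [0.7, 0.2, -3.1]
opening: 0.715
finger_force: 35.0
```

>>> {"fn": "send_rows", "kwargs": {"motion": [{"x":0,"y":0,"z":0,"rx":0,"ry":0,"rz":0,"jaw":5.5},{"x":-0.1,"y":0,"z":0.2,"rx":0,"ry":0,"rz":0,"jaw":5.5},{"x":-0.1,"y":0,"z":0.2,"rx":0,"ry":0,"rz":0,"jaw":5.5},{"x":-0.1,"y":0,"z":0.2,"rx":0,"ry":0,"rz":0,"jaw":5.5},{"x":0,"y":0,"z":0,"rx":0,"ry":0,"rz":0,"jaw":5.5}]}}

```text
clock: 7.85
tool_pos: [0.5589, 0.3149, 0.0842]
eef_rot: [0.631, 0.714, 0.2, -0.229]
contact_force: [-0.1, -0.0, -2.4]
opening: 0.715
finger_force: 35.0
```

```bash
python3 - <<'E'
from h import *
p,r,s=now(); print(p,s["contact_force"],s["opening"]*88.1)
b=tcp(.0,.0); rows(p,r,*b,1); Rp,f=park(); print(Rp.inv().apply(p-b[0])*1e3)
E
```

```text
[0.55891097 0.31492488 0.0842049 ] [-0.12969157 -0.00644042 -2.35346917] 62.971263031655496
1 rows: xyz [-0.65 -0.03  1.07] turn [ 0.0015  0.0001 -0.0021] mid [0.558, 0.316, 0.072]
[ 9.70816229 -0.3687144   7.90343637]
```

>>> {"fn": "send_rows", "kwargs": {"motion": [{"x":-0.15,"y":0,"z":0.25,"rx":0,"ry":0,"rz":0,"jaw":5.5},{"x":-0.15,"y":0,"z":0.25,"rx":0,"ry":0,"rz":0,"jaw":5.5},{"x":-0.15,"y":0,"z":0.25,"rx":0,"ry":0,"rz":0,"jaw":5.5},{"x":0,"y":0,"z":0,"rx":0,"ry":0,"rz":0,"jaw":5.5},{"x":0,"y":0,"z":0,"rx":0,"ry":0,"rz":0,"jaw":5.5}]}}

```text
clock: 8.35
tool_pos: [0.5589, 0.3155, 0.0766]
eef_rot: [0.631, 0.714, 0.2, -0.229]
contact_force: [-0.2, -4.9, 6.0]
opening: 0.72
finger_force: 35.0
```

>>> {"fn": "send_rows", "kwargs": {"motion": [{"x":-0.1,"y":0,"z":0.15,"rx":0,"ry":0,"rz":0,"jaw":5.5},{"x":-0.1,"y":0,"z":0.15,"rx":0,"ry":0,"rz":0,"jaw":5.5},{"x":0,"y":0,"z":0,"rx":0,"ry":0,"rz":0,"jaw":5.5},{"x":0,"y":0,"z":0,"rx":0,"ry":0,"rz":0,"jaw":5.5},{"x":0,"y":0,"z":0,"rx":0,"ry":0,"rz":0,"jaw":5.5}]}}

```text
clock: 8.85
tool_pos: [0.5589, 0.3155, 0.0763]
eef_rot: [0.63, 0.714, 0.201, -0.23]
contact_force: [-4.6, -16.2, 29.2]
opening: 0.72
finger_force: 35.0
```

```bash
python3 - <<'E'
from h import *
p,r,s=now(); print(p,s["contact_force"],s["opening"]*88.1)
b=tcp(.0,.0); rows(p,r,*b,1); Rp,f=park(); print(Rp.inv().apply(p-b[0])*1e3)
E
```

```text
[0.55886883 0.31554214 0.07629857] [ -4.6468632  -16.21741149  29.16979828] 63.396090441905045
1 rows: xyz [-0.24 -0.04  0.39] turn [ 0.0017 -0.0026 -0.0006] mid [0.558, 0.316, 0.072]
[ 3.58573821 -0.41028746  2.86288907]
```

>>> {"fn": "send_rows", "kwargs": {"motion": [{"x":0,"y":0,"z":-0.2,"rx":0,"ry":0,"rz":0,"jaw":7.8},{"x":0,"y":0,"z":0,"rx":0,"ry":0,"rz":0,"jaw":7.8},{"x":0,"y":0,"z":0,"rx":0,"ry":0,"rz":0,"jaw":7.8},{"x":0,"y":0,"z":0,"rx":0,"ry":0,"rz":0,"jaw":7.8},{"x":0,"y":0,"z":0,"rx":0,"ry":0,"rz":0,"jaw":7.8}]}}

```text
clock: 9.35
tool_pos: [0.5587, 0.3148, 0.0731]
eef_rot: [0.631, 0.714, 0.2, -0.229]
contact_force: [-0.2, 0.3, 0.6]
opening: 0.884
finger_force: 0.0
```

>>> {"fn": "send_rows", "kwargs": {"motion": [{"x":0,"y":0,"z":-1,"rx":0,"ry":0,"rz":0,"jaw":7.8},{"x":0,"y":0,"z":-2.5,"rx":0,"ry":0,"rz":0,"jaw":7.8},{"x":0,"y":0,"z":-3,"rx":0,"ry":0,"rz":0,"jaw":7.8},{"x":0,"y":0,"z":-3,"rx":0,"ry":0,"rz":0,"jaw":7.8},{"x":0,"y":0,"z":-3,"rx":0,"ry":0,"rz":0,"jaw":7.8}]}}

```text
clock: 9.85
tool_pos: [0.5682, 0.2417, 0.1767]
eef_rot: [0.631, 0.714, 0.2, -0.229]
contact_force: [-0.4, -0.3, -0.3]
opening: 0.882
finger_force: 0.0
```

```bash
python3 - <<'E'
from h import *
from plant import *
import cv2
ims=[]
for n,c0,r0 in(("scene",360,150),("side",260,130)):
    im=snapshot(n)["img"][:,:,::-1][r0:r0+90,c0:c0+60]; ims.append(cv2.resize(cv2.convertScaleAbs(im,alpha=1.4),None,fx=6,fy=6,interpolation=cv2.INTER_CUBIC))
cv2.imwrite("pics/p2.png",np.hstack(ims))
p,r,s=now(); print(s["clock"],p,s["contact_force"],np.round(s["q"],2))
Rp,f=park()
pts=np.array([[-85,32,0],[-85,-32,0],[-85,-32,10],[-85,32,10],[85,32,10],[85,-32,10],[85,32,0],[85,-32,0]])/1e3
for c,o2 in((S,(360,150)),(D,(260,130))): print(np.round((proj(c,Rp.apply(pts+[.085+.003,0,.003])+f)-o2)*6).tolist())
E
```

```text
9.95 [0.57124876 0.24018246 0.17830016] [ 0.60744467 -0.99827535  0.27260007] [ 0.15  0.88 -0.59  1.75 -0.32  0.54  0.16]
[[98.0, 317.0], [179.0, 389.0], [166.0, 385.0], [85.0, 313.0], [283.0, 16.0], [373.0, 81.0], [295.0, 22.0], [385.0, 87.0]]
[[85.0, 396.0], [207.0, 386.0], [211.0, 383.0], [88.0, 393.0], [54.0, 67.0], [176.0, 59.0], [51.0, 72.0], [172.0, 64.0]]
```

View pics/p2.png

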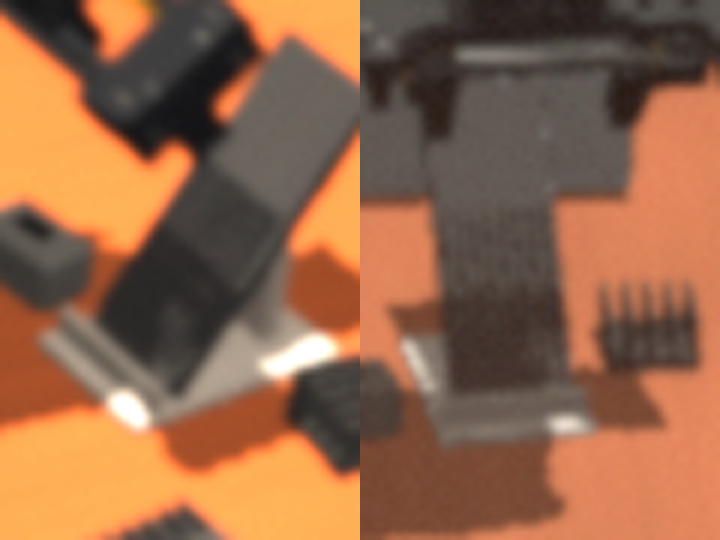

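```bash
python3 - <<'E'
from h import *
p,r,s=now(); Rp,f=park(); o=f+Rp.apply([.085,0,.002])
print("tcp in module",Rp.inv().apply(p-o))
w1=o+Rp.apply([.16,0,.09]); w2=o+Rp.apply([.14,0,.005]); w3=o+Rp.apply([.052,0,.005])
rt=pose(Rp.apply([-1,0,0]),Rp.apply([0,0,1]))
rows(p,r,w1,r,5); rows(w1,r,w2,rt,20); rows(w2,rt,w3,rt,5); print(w1,w2,w3)
print("rotvec",(r.inv()*rt).as_rotvec())
E
```

```text
tcp in module [ 0.03875953 -0.00394468  0.12164924]
5 rows: xyz [ 2.5  -0.11 -0.22] turn [0. 0. 0.] mid [0.561, 0.297, 0.227]
20 rows: xyz [ 0.19 -0.27  0.34] turn [-0.0474 -0.0476  0.0668] mid [0.537, 0.373, 0.231]
5 rows: xyz [-0.   -0.    1.76] turn [0. 0. 0.] mid [0.551, 0.362, 0.151]
[0.55445317 0.33424238 0.25946128] [0.54660262 0.39186646 0.19432425] [0.55341622 0.34185374 0.12223887]
rotvec [-0.94776836 -0.95203863  1.33624558]
```

>>> {"fn": "send_rows", "kwargs": {"motion": [{"x":3,"y":-0.1,"z":-0.2,"rx":0,"ry":0,"rz":0,"jaw":4},{"x":3,"y":-0.1,"z":-0.2,"rx":0,"ry":0,"rz":0,"jaw":4},{"x":3,"y":-0.1,"z":-0.2,"rx":0,"ry":0,"rz":0,"jaw":4},{"x":3,"y":-0.1,"z":-0.2,"rx":0,"ry":0,"rz":0,"jaw":4},{"x":2,"y":0,"z":0,"rx":0,"ry":0,"rz":0,"jaw":4}]}}

```text
clock: 10.45
tool_pos: [0.5495, 0.3538, 0.2643]
eef_rot: [0.63, 0.715, 0.2, -0.23]
contact_force: [-0.0, 0.4, -0.8]
opening: 0.466
finger_force: 0.0
```

```bash
cat >> h.py <<'E'
def regrip(dx,n,show=True):
    p,r,s=now(); Rp,f=park(); o=f+Rp.apply([.085,0,.002])
    rt=pose(Rp.apply([-1,0,0]),Rp.apply([0,0,1]))
    print(s["clock"],"module frame",np.round(Rp.inv().apply(p-o),4),"q",np.round(s["q"],2),"F",np.round(s["contact_force"],1),"open",s["opening"]*88.1)
    rows(p,r,o+Rp.apply([dx,0,.005]),rt,n)
E
python3 -c "
from h import *
regrip(.16,20)"
```

```text
10.45 module frame [0.1755 0.0023 0.0763] q [-0.05  0.76 -0.56  1.68 -0.37  0.61 -0.04] F [-0.   0.4 -0.8] open 41.089022350006054
20 rows: xyz [ 0.17 -0.22  0.29] turn [-0.0478 -0.0475  0.0672] mid [0.535, 0.387, 0.241]
```

>>> {"fn": "send_rows", "kwargs": {"motion": [{"x":0.17,"y":-0.22,"z":0.29,"rx":-0.048,"ry":-0.0475,"rz":0.067,"jaw":4},{"x":0.17,"y":-0.22,"z":0.29,"rx":-0.048,"ry":-0.0475,"rz":0.067,"jaw":4},{"x":0.17,"y":-0.22,"z":0.29,"rx":-0.048,"ry":-0.0475,"rz":0.067,"jaw":4},{"x":0.17,"y":-0.22,"z":0.29,"rx":-0.048,"ry":-0.0475,"rz":0.067,"jaw":4},{"x":0.17,"y":-0.22,"z":0.29,"rx":-0.048,"ry":-0.0475,"rz":0.067,"jaw":4}]}}

```text
clock: 10.95
tool_pos: [0.5395, 0.3661, 0.254]
eef_rot: [0.783, 0.591, 0.166, -0.096]
contact_force: [0.1, 1.4, -0.7]
opening: 0.452
finger_force: 0.0
```

>>> {"fn": "send_rows", "kwargs": {"motion": [{"x":0.17,"y":-0.22,"z":0.29,"rx":-0.048,"ry":-0.0475,"rz":0.067,"jaw":4},{"x":0.17,"y":-0.22,"z":0.29,"rx":-0.048,"ry":-0.0475,"rz":0.067,"jaw":4},{"x":0.17,"y":-0.22,"z":0.29,"rx":-0.048,"ry":-0.0475,"rz":0.067,"jaw":4},{"x":0.17,"y":-0.22,"z":0.29,"rx":-0.048,"ry":-0.0475,"rz":0.067,"jaw":4},{"x":0.17,"y":-0.22,"z":0.29,"rx":-0.048,"ry":-0.0475,"rz":0.067,"jaw":4}]}}

```text
clock: 11.45
tool_pos: [0.5355, 0.382, 0.2417]
eef_rot: [0.89, 0.437, 0.124, 0.042]
contact_force: [0.9, -0.4, -0.7]
opening: 0.457
finger_force: 0.0
```

```bash
python3 -c "
from h import *
regrip(.16,10)"
```

```text
11.45 module frame [0.1741 0.0123 0.0389] q [-1.01  0.7   0.44  1.72 -0.26  0.55 -1.15] F [ 0.9 -0.4 -0.7] open 40.27308687518853
10 rows: xyz [ 0.19 -0.23  0.26] turn [-0.0473 -0.0473  0.0668] mid [0.539, 0.398, 0.224]
```

>>> {"fn": "send_rows", "kwargs": {"motion": [{"x":0.19,"y":-0.23,"z":0.26,"rx":-0.0475,"ry":-0.0475,"rz":0.067,"jaw":4},{"x":0.19,"y":-0.23,"z":0.26,"rx":-0.0475,"ry":-0.0475,"rz":0.067,"jaw":4},{"x":0.19,"y":-0.23,"z":0.26,"rx":-0.0475,"ry":-0.0475,"rz":0.067,"jaw":4},{"x":0.19,"y":-0.23,"z":0.26,"rx":-0.0475,"ry":-0.0475,"rz":0.067,"jaw":4},{"x":0.19,"y":-0.23,"z":0.26,"rx":-0.0475,"ry":-0.0475,"rz":0.067,"jaw":4}]}}

```text
clock: 11.95
tool_pos: [0.538, 0.3959, 0.227]
eef_rot: [0.947, 0.258, 0.074, 0.176]
contact_force: [-1.2, -0.1, -1.5]
opening: 0.455
finger_force: 0.0
```

>>> {"fn": "send_rows", "kwargs": {"motion": [{"x":0.19,"y":-0.23,"z":0.26,"rx":-0.0475,"ry":-0.0475,"rz":0.067,"jaw":4},{"x":0.19,"y":-0.23,"z":0.26,"rx":-0.0475,"ry":-0.0475,"rz":0.067,"jaw":4},{"x":0.19,"y":-0.23,"z":0.26,"rx":-0.0475,"ry":-0.0475,"rz":0.067,"jaw":4},{"x":0.19,"y":-0.23,"z":0.26,"rx":-0.0475,"ry":-0.0475,"rz":0.067,"jaw":4},{"x":0.19,"y":-0.23,"z":0.26,"rx":-0.0475,"ry":-0.0475,"rz":0.067,"jaw":4}]}}

```text
clock: 12.45
tool_pos: [0.5456, 0.4034, 0.21]
eef_rot: [0.951, 0.064, 0.019, 0.301]
contact_force: [0.7, -0.5, 0.6]
opening: 0.449
finger_force: 0.0
```

```bash
python3 -c "
from h import *
regrip(.16,5)
regrip(.052,5)"
```

```text
12.45 module frame [ 0.1594 -0.0005  0.0045] q [-1.2   1.17  0.89  1.09 -0.27  1.43 -1.96] F [ 0.7 -0.5  0.6] open 39.59156121444654
5 rows: xyz [-0.01  0.01 -0.01] turn [ 0.0003  0.0004 -0.0001] mid [0.545, 0.403, 0.21]
12.45 module frame [ 0.1594 -0.0005  0.0045] q [-1.2   1.17  0.89  1.09 -0.27  1.43 -1.96] F [ 0.7 -0.5  0.6] open 39.59156121444654
5 rows: xyz [-0.01  0.01  2.15] turn [ 0.0003  0.0004 -0.0001] mid [0.55, 0.366, 0.157]
```

>>> {"fn": "send_rows", "kwargs": {"motion": [{"x":0,"y":0,"z":1.2,"rx":0,"ry":0,"rz":0,"jaw":4},{"x":0,"y":0,"z":1.2,"rx":0,"ry":0,"rz":0,"jaw":4},{"x":0,"y":0,"z":1.2,"rx":0,"ry":0,"rz":0,"jaw":4},{"x":0,"y":0,"z":1.2,"rx":0,"ry":0,"rz":0,"jaw":4},{"x":0,"y":0,"z":1.2,"rx":0,"ry":0,"rz":0,"jaw":4}]}}

```text
clock: 12.95
tool_pos: [0.5513, 0.3675, 0.1619]
eef_rot: [0.952, 0.064, 0.02, 0.3]
contact_force: [-0.6, 0.1, -0.3]
opening: 0.45
finger_force: 0.0
```

```bash
python3 -c "
from h import *
regrip(.052,5)"
```

```text
12.95 module frame [ 0.0992 -0.0013  0.0066] q [-1.19  1.2   0.87  1.22 -0.28  1.27 -1.94] F [-0.6  0.1 -0.3] open 39.63496978897833
5 rows: xyz [-0.03 -0.03  0.94] turn [-0.0002  0.     -0.0002] mid [0.553, 0.352, 0.138]
```

>>> {"fn": "send_rows", "kwargs": {"motion": [{"x":-0.03,"y":-0.03,"z":0.94,"rx":0,"ry":0,"rz":0,"jaw":4},{"x":-0.03,"y":-0.03,"z":0.94,"rx":0,"ry":0,"rz":0,"jaw":4},{"x":-0.03,"y":-0.03,"z":0.94,"rx":0,"ry":0,"rz":0,"jaw":4},{"x":-0.03,"y":-0.03,"z":0.94,"rx":0,"ry":0,"rz":0,"jaw":4},{"x":-0.03,"y":-0.03,"z":0.94,"rx":0,"ry":0,"rz":0,"jaw":4}]}}

```text
clock: 13.45
tool_pos: [0.5536, 0.3422, 0.1225]
eef_rot: [0.952, 0.064, 0.021, 0.3]
contact_force: [0.0, 0.3, -0.4]
opening: 0.451
finger_force: 0.0
```

>>> {"fn": "send_rows", "kwargs": {"motion": [{"x":0,"y":0,"z":0,"rx":0,"ry":0,"rz":0,"jaw":2},{"x":0,"y":0,"z":0,"rx":0,"ry":0,"rz":0,"jaw":1.5},{"x":0,"y":0,"z":0,"rx":0,"ry":0,"rz":0,"jaw":0.5},{"x":0,"y":0,"z":0,"rx":0,"ry":0,"rz":0,"jaw":0.3},{"x":0,"y":0,"z":0,"rx":0,"ry":0,"rz":0,"jaw":0.3}], "grip_force": 25}}

```text
clock: 13.95
tool_pos: [0.554, 0.342, 0.1239]
eef_rot: [0.952, 0.064, 0.021, 0.3]
contact_force: [-0.1, -1.6, 1.5]
opening: 0.117
finger_force: 24.8
```

```bash
python3 -c "
from h import *
regrip(.052,1)"
```

```text
13.95 module frame [ 0.0534 -0.0006  0.0059] q [-1.17  1.23  0.86  1.3  -0.29  1.17 -1.92] F [-0.1 -1.6  1.5] open 10.314637713969296
1 rows: xyz [-0.06 -0.09  0.14] turn [ 0.0004 -0.0008 -0.0015] mid [0.553, 0.342, 0.122]
```

```bash
cat >> h.py <<'E'
STAND=[.4984,-.287,3.4502]; XT=.0525   # XT: TCP's x in module frame (grip 2)
def lean(du,dn,dy=0,deg=20,xt=None):
    Rl=R.from_euler('z',STAND[2])*R.from_matrix(np.array([[np.sin(np.radians(deg)),0,-np.cos(np.radians(deg))],[0,1,0],[np.cos(np.radians(deg)),0,np.sin(np.radians(deg))]]))
    foot=place(STAND,[-.005,0,.006])[0]
    return foot+Rl.apply([.085+(xt or XT)+du,dy,dn+.005]), pose(Rl.apply([-1,0,0]),Rl.apply([0,0,1]))
E
python3 - <<'E'
from h import *
p,r,s=now(); a=p-r.apply([0,0,.16])+[0,0,.06]; q,rr=lean(.15,.07)
print(a,q); print((r.inv()*rr).as_rotvec()); rows(p,r,a,r,8); rows(a,r,q,rr,30)
E
```

```text
[0.54146399 0.43297893 0.31489052] [ 0.47662583 -0.29394145  0.30181314]
[ 0.19323841  0.806776   -1.55147812]
8 rows: xyz [ 0.    0.43 -2.61] turn [0. 0. 0.] mid [0.546, 0.399, 0.243]
30 rows: xyz [-2.42  1.12  0.75] turn [ 0.0064  0.0269 -0.0517] mid [0.339, 0.057, 0.322]
```

>>> {"fn": "send_rows", "kwargs": {"motion": [{"x":0,"y":0,"z":-0.5,"rx":0,"ry":0,"rz":0,"jaw":0.3},{"x":0,"y":0.1,"z":-1.5,"rx":0,"ry":0,"rz":0,"jaw":0.3},{"x":0,"y":0.2,"z":-3,"rx":0,"ry":0,"rz":0,"jaw":0.3},{"x":0,"y":0.3,"z":-3,"rx":0,"ry":0,"rz":0,"jaw":0.3},{"x":0,"y":0.5,"z":-3,"rx":0,"ry":0,"rz":0,"jaw":0.3}], "grip_force": 50}}

```text
clock: 14.45
tool_pos: [0.5451, 0.3981, 0.2194]
eef_rot: [0.952, 0.065, 0.02, 0.299]
contact_force: [0.9, -0.3, -2.1]
opening: 0.107
finger_force: 49.9
```

```bash
python3 - <<'E'
from h import *
p,r,s=now(); print(s["clock"],p,s["contact_force"],s["opening"]*88.1,s["finger_force"],np.round(s["q"],2)); q,rr=lean(.15,.07); up=p+[0,0,.12]; rows(p,r,up,r,5); rows(up,r,q,rr,30)
E
```

```text
14.45 [0.54514692 0.39810389 0.21942827] [ 0.92950404 -0.28329634 -2.08826834] 9.433093785837924 49.8653232779543 [-1.2   1.16  0.89  1.11 -0.26  1.42 -1.95]
5 rows: xyz [-0.    1.37 -1.97] turn [0. 0. 0.] mid [0.545, 0.398, 0.291]
30 rows: xyz [-2.31  1.01  0.78] turn [ 0.0063  0.0268 -0.0517] mid [0.35, 0.041, 0.332]
```

>>> {"fn": "send_rows", "kwargs": {"motion": [{"x":0,"y":1.4,"z":-2,"rx":0,"ry":0,"rz":0,"jaw":0.3},{"x":0,"y":1.4,"z":-2,"rx":0,"ry":0,"rz":0,"jaw":0.3},{"x":0,"y":1.4,"z":-2,"rx":0,"ry":0,"rz":0,"jaw":0.3},{"x":0,"y":1.4,"z":-2,"rx":0,"ry":0,"rz":0,"jaw":0.3},{"x":0,"y":1.4,"z":-2,"rx":0,"ry":0,"rz":0,"jaw":0.3}]}}

```text
clock: 14.95
tool_pos: [0.5454, 0.3971, 0.3418]
eef_rot: [0.952, 0.065, 0.02, 0.299]
contact_force: [0.1, -0.2, -3.2]
opening: 0.109
finger_force: 49.9
```

```bash
python3 - <<'E'
from h import *
p,r,s=now(); print(s["clock"],p,s["contact_force"],np.round(s["q"],2)); q,rr=lean(.15,.07)
rm=r*R.from_rotvec((r.inv()*rr).as_rotvec()/2); m=[.56,.04,.34]; rows(p,r,m,rm,15); rows(m,rm,q,rr,15)
print((p-[0,0,0]+r.apply([0,0,.14])))
E
```

```text
14.95 [0.5453883  0.39710339 0.34181643] [ 0.1460769  -0.17449061 -3.1915531 ] [-1.18  1.05  0.93  0.97 -0.2   1.63 -1.91]
15 rows: xyz [-1.18  1.81  1.18] turn [ 0.0063  0.0268 -0.0517] mid [0.514, 0.205, 0.345]
15 rows: xyz [-2.34 -0.33  0.24] turn [ 0.0063  0.0268 -0.0517] mid [0.479, -0.13, 0.322]
[0.55612514 0.31786676 0.22689786]
```

>>> {"fn": "send_rows", "kwargs": {"motion": [{"x":-1.18,"y":1.81,"z":1.18,"rx":0.0063,"ry":0.027,"rz":-0.0517,"jaw":0.3},{"x":-1.18,"y":1.81,"z":1.18,"rx":0.0063,"ry":0.027,"rz":-0.0517,"jaw":0.3},{"x":-1.18,"y":1.81,"z":1.18,"rx":0.0063,"ry":0.027,"rz":-0.0517,"jaw":0.3},{"x":-1.18,"y":1.81,"z":1.18,"rx":0.0063,"ry":0.027,"rz":-0.0517,"jaw":0.3},{"x":-1.18,"y":1.81,"z":1.18,"rx":0.0063,"ry":0.027,"rz":-0.0517,"jaw":0.3}]}}

```text
clock: 15.45
tool_pos: [0.5147, 0.2775, 0.3437]
eef_rot: [0.936, 0.208, 0.045, 0.279]
contact_force: [1.0, 0.9, -2.8]
opening: 0.107
finger_force: 49.9
```

>>> {"fn": "send_rows", "kwargs": {"motion": [{"x":-1.18,"y":1.81,"z":1.18,"rx":0.0063,"ry":0.027,"rz":-0.0517,"jaw":0.3},{"x":-1.18,"y":1.81,"z":1.18,"rx":0.0063,"ry":0.027,"rz":-0.0517,"jaw":0.3},{"x":-1.18,"y":1.81,"z":1.18,"rx":0.0063,"ry":0.027,"rz":-0.0517,"jaw":0.3},{"x":-1.18,"y":1.81,"z":1.18,"rx":0.0063,"ry":0.027,"rz":-0.0517,"jaw":0.3},{"x":-1.18,"y":1.81,"z":1.18,"rx":0.0063,"ry":0.027,"rz":-0.0517,"jaw":0.3}]}}

```text
clock: 15.95
tool_pos: [0.5201, 0.1545, 0.3443]
eef_rot: [0.901, 0.346, 0.068, 0.253]
contact_force: [0.8, -1.7, -2.3]
opening: 0.109
finger_force: 49.9
```

>>> {"fn": "send_rows", "kwargs": {"motion": [{"x":-1.18,"y":1.81,"z":1.18,"rx":0.0063,"ry":0.027,"rz":-0.0517,"jaw":0.3},{"x":-1.18,"y":1.81,"z":1.18,"rx":0.0063,"ry":0.027,"rz":-0.0517,"jaw":0.3},{"x":-1.18,"y":1.81,"z":1.18,"rx":0.0063,"ry":0.027,"rz":-0.0517,"jaw":0.3},{"x":-1.18,"y":1.81,"z":1.18,"rx":0.0063,"ry":0.027,"rz":-0.0517,"jaw":0.3},{"x":-1.18,"y":1.81,"z":1.18,"rx":0.0063,"ry":0.027,"rz":-0.0517,"jaw":0.3}]}}

```text
clock: 16.45
tool_pos: [0.56, 0.0381, 0.3406]
eef_rot: [0.846, 0.476, 0.09, 0.222]
contact_force: [-0.5, -0.2, -3.0]
opening: 0.111
finger_force: 49.9
```

```bash
python3 - <<'E'
from h import *
p,r,s=now(); print(s["clock"],p,s["contact_force"],np.round(s["q"],2)); q,rr=lean(.15,.07)
rows(p,r,q,rr,15); print(q)
E
```

```text
16.45 [0.55997254 0.03805511 0.34055176] [-0.48221243 -0.20183396 -3.00143077] [-0.83  0.48  0.69  1.98  0.18  0.48 -0.93]
15 rows: xyz [-2.33 -0.34  0.24] turn [ 0.0064  0.0268 -0.0515] mid [0.48, -0.131, 0.322]
[ 0.47662583 -0.29394145  0.30181314]
```

>>> {"fn": "send_rows", "kwargs": {"motion": [{"x":-2.33,"y":-0.34,"z":0.2,"rx":0.0063,"ry":0.027,"rz":-0.0517,"jaw":0.3},{"x":-2.33,"y":-0.34,"z":0.2,"rx":0.0063,"ry":0.027,"rz":-0.0517,"jaw":0.3},{"x":-2.33,"y":-0.34,"z":0.2,"rx":0.0063,"ry":0.027,"rz":-0.0517,"jaw":0.3},{"x":-2.33,"y":-0.34,"z":0.2,"rx":0.0063,"ry":0.027,"rz":-0.0517,"jaw":0.3},{"x":-2.33,"y":-0.34,"z":0.2,"rx":0.0063,"ry":0.027,"rz":-0.0517,"jaw":0.3}]}}

```text
clock: 16.95
tool_pos: [0.4991, -0.0627, 0.3308]
eef_rot: [0.773, 0.596, 0.109, 0.186]
contact_force: [-0.5, -0.0, -3.8]
opening: 0.109
finger_force: 49.9
```

>>> {"fn": "send_rows", "kwargs": {"motion": [{"x":-2.33,"y":-0.34,"z":0.2,"rx":0.0063,"ry":0.027,"rz":-0.0517,"jaw":0.3},{"x":-2.33,"y":-0.34,"z":0.2,"rx":0.0063,"ry":0.027,"rz":-0.0517,"jaw":0.3},{"x":-2.33,"y":-0.34,"z":0.2,"rx":0.0063,"ry":0.027,"rz":-0.0517,"jaw":0.3},{"x":-2.33,"y":-0.34,"z":0.2,"rx":0.0063,"ry":0.027,"rz":-0.0517,"jaw":0.3},{"x":-2.33,"y":-0.34,"z":0.2,"rx":0.0063,"ry":0.027,"rz":-0.0517,"jaw":0.3}]}}

```text
clock: 17.45
tool_pos: [0.4709, -0.171, 0.3204]
eef_rot: [0.688, 0.699, 0.126, 0.147]
contact_force: [0.7, 0.3, -3.2]
opening: 0.112
finger_force: 49.9
```

```bash
python3 - <<'E'
from h import *
p,r,s=now(); print(s["clock"],p,s["contact_force"],np.round(s["q"],2)); q,rr=lean(.15,.07)
rows(p,r,q,rr,5); print(q)
E
```

```text
17.45 [ 0.47085348 -0.17095902  0.32039627] [ 0.7491453   0.27377509 -3.16993334] [ 0.51  0.32 -0.27  2.16  0.02  0.29  0.27]
5 rows: xyz [-2.45 -0.34  0.32] turn [ 0.0068  0.0277 -0.0535] mid [0.47, -0.245, 0.31]
[ 0.47662583 -0.29394145  0.30181314]
```

>>> {"fn": "send_rows", "kwargs": {"motion": [{"x":-2.45,"y":-0.34,"z":0.32,"rx":0.0068,"ry":0.0277,"rz":-0.0535,"jaw":0.3},{"x":-2.45,"y":-0.34,"z":0.32,"rx":0.0068,"ry":0.0277,"rz":-0.0535,"jaw":0.3},{"x":-2.45,"y":-0.34,"z":0.32,"rx":0.0068,"ry":0.0277,"rz":-0.0535,"jaw":0.3},{"x":-2.45,"y":-0.34,"z":0.32,"rx":0.0068,"ry":0.0277,"rz":-0.0535,"jaw":0.3},{"x":-2.45,"y":-0.34,"z":0.32,"rx":0.0068,"ry":0.0277,"rz":-0.0535,"jaw":0.3}]}}

```text
clock: 17.95
tool_pos: [0.4763, -0.2949, 0.3016]
eef_rot: [0.582, 0.795, 0.14, 0.102]
contact_force: [0.7, 1.0, -2.2]
opening: 0.109
finger_force: 49.8
```

```bash
python3 - <<'E'
from h import *
from plant import *
import cv2
p,r,s=now(); print(s["clock"],p,np.round(s["q"],2)); q,rr=lean(.15,.07)
rows(p,r,q,rr,1); q2=lean(.05,.07); rows(p,r,*q2,5)
c=snapshot("wrist"); w=cv2.convertScaleAbs(c["img"][:,:,::-1],alpha=1.2); np.save("w2.npy",dict(cam(c)),allow_pickle=True)
ims=[]
for n,c0,r0 in(("scene",140,120),("side",200,190)):
    im=snapshot(n)["img"][:,:,::-1]; cv2.imwrite(f"pics/{n}2.png",im); ims.append(cv2.resize(cv2.convertScaleAbs(im[r0:r0+150,c0:c0+120],alpha=1.4),None,fx=2,fy=2,interpolation=cv2.INTER_CUBIC))
v=np.vstack(ims); w=cv2.copyMakeBorder(w,0,180,0,0,cv2.BORDER_CONSTANT); cv2.imwrite("pics/p3.png",np.hstack([w,v]))
E
```

```text
17.95 [ 0.47628215 -0.29488391  0.30160325] [ 0.99  0.52 -0.56  1.89  0.03  0.56  0.81]
1 rows: xyz [0.08 0.06 0.  ] turn [-0.0006  0.0003 -0.0018] mid [0.477, -0.294, 0.302]
5 rows: xyz [0.02 0.01 2.  ] turn [-0.0001  0.0001 -0.0004] mid [0.496, -0.288, 0.245]
```

View pics/p3.png

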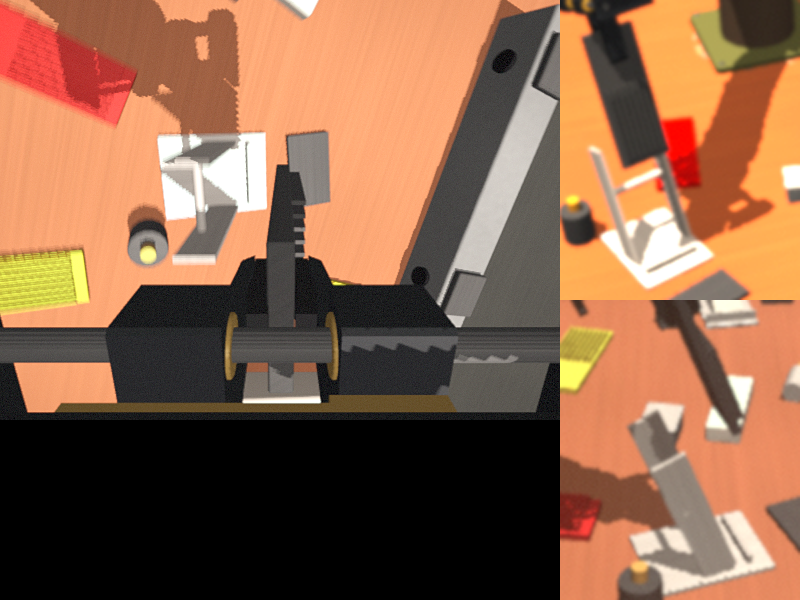

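The wrist view shows the stand base at (158,135), (266,131), (267,211), (165,220), its bar from (198,165) to (203,232), and the module's finned end corner at (276,166). I'll refit the stand and check the module in the hand.

```bash
python3 - <<'E'
from h import *
W=np.load("w2.npy",allow_pickle=True).item()
m=lambda x,y,z:(x/1e3,y/1e3,z/1e3)
o=[(W,m(-65,-50,6),(266,131)),(W,m(65,-50,6),(158,135)),(W,m(65,50,6),(165,220)),(W,m(-65,50,6),(267,211)),(W,m(-38,-40,11),(249,142)),(W,m(-38,40,11),(249,202))]
v,r=fit(o,STAND); print(v,r)
print("bar",proj(W,place(v,[m(32,-38,99),m(32,38,99)])).round(1).tolist())
# fence +y top end inner: front/back corners
print("fence+ top inner",proj(W,place(v,[m(30.4,38,164.3),m(64.3,38,152)])).round(1).tolist(),"outer",proj(W,place(v,[m(30.4,43,164.3),m(64.3,43,152)])).round(1).tolist())
print("fence- top inner",proj(W,place(v,[m(30.4,-38,164.3),m(64.3,-38,152)])).round(1).tolist())
p=np.array([.47628,-.29488,.30160]); q=lean(0,0)[1]
s=now(); rt=s[1]; p=s[0]
def tl(x,y,z): return p+rt.apply([-y,z-.005,XT-x])  # module -> world: tool x=-ym, y=zm, z=-xm
print("fin end corners",proj(W,[tl(-.085,-.032,0),tl(-.085,-.032,.01)]).round(1).tolist())
for c in(S,D): print(proj(c,[tl(-.085,-.032,0),tl(-.085,.032,0),tl(-.085,-.032,.01),tl(-.085,.032,.01)]).round(1).tolist())
E
```

```text
[ 0.49853942 -0.29175231  3.44519884] [[0.5, 1.8], [-0.2, 0.1], [1.2, -1.5], [0.2, -2.4], [-2.0, -0.2], [-0.4, 2.2]]
bar [[198.0, 154.5], [203.2, 230.8]]
fence+ top inner [[215.9, 256.1], [172.5, 256.0]] outer [[216.2, 261.6], [173.0, 261.5]]
fence- top inner [[210.6, 165.0], [163.5, 164.8]]
fin end corners [[275.7, 167.4], [288.2, 167.5]]
[[194.3, 192.5], [171.5, 202.1], [196.0, 193.1], [173.2, 202.8]]
[[274.4, 239.5], [285.6, 255.6], [278.7, 237.2], [290.1, 253.2]]
```

```bash
sed -i 's/^STAND=.*;/STAND=[.4985,-.2918,3.4452];/' h.py; cat >> h.py <<'E'
def leanrep(*steps):
    p,r,s=now(); q0,r0=lean(0,0); Rl=R.from_matrix(np.c_[-r0.as_matrix()[:,2],-r0.as_matrix()[:,0],r0.as_matrix()[:,1]])
    print(s["clock"],"du,dy,dn",np.round(Rl.inv().apply(p-q0),4),"F(u,y,n)",np.round(Rl.inv().apply(s["contact_force"]),1),"rot",np.round((r.inv()*r0).as_rotvec(),3),"q",np.round(s["q"],2),"open",round(s["opening"]*88.1,1))
    for du,dn,n in steps: q=lean(du,dn); rows(p,r,*q,n); p,r=q
E
python3 -c "
from h import *
leanrep((.012,.045,8),(.012,.006,5))"
```

```text
18.1 du,dy,dn [ 0.1491 -0.0025  0.0705] F(u,y,n) [-1.9 -1.3 -0.8] rot [ 0.     0.001 -0.003] q [ 0.99  0.52 -0.56  1.89  0.03  0.56  0.8 ] open 9.6
8 rows: xyz [-0.03 -0.32  1.71] turn [ 0.      0.0001 -0.0003] mid [0.491, -0.293, 0.215]
5 rows: xyz [-0.   -0.78  0.  ] turn [0. 0. 0.] mid [0.478, -0.298, 0.156]
```

>>> {"fn": "send_rows", "kwargs": {"motion": [{"x":-0.05,"y":-0.32,"z":1.7,"rx":0,"ry":0,"rz":0,"jaw":0.3},{"x":-0.05,"y":-0.32,"z":1.7,"rx":0,"ry":0,"rz":0,"jaw":0.3},{"x":-0.05,"y":-0.32,"z":1.7,"rx":0,"ry":0,"rz":0,"jaw":0.3},{"x":-0.05,"y":-0.32,"z":1.7,"rx":0,"ry":0,"rz":0,"jaw":0.3},{"x":-0.05,"y":-0.32,"z":1.7,"rx":0,"ry":0,"rz":0,"jaw":0.3}]}}

```text
clock: 18.6
tool_pos: [0.4915, -0.2901, 0.2163]
eef_rot: [0.582, 0.795, 0.14, 0.103]
contact_force: [-1.4, 0.1, -3.8]
opening: 0.11
finger_force: 49.9
```

>>> {"fn": "send_rows", "kwargs": {"motion": [{"x":0,"y":-0.32,"z":1.7,"rx":0,"ry":0,"rz":0,"jaw":0.3},{"x":0,"y":-0.32,"z":1.7,"rx":0,"ry":0,"rz":0,"jaw":0.3},{"x":0,"y":-0.32,"z":1.3,"rx":0,"ry":0,"rz":0,"jaw":0.3},{"x":0,"y":0,"z":0,"rx":0,"ry":0,"rz":0,"jaw":0.3},{"x":0,"y":0,"z":0,"rx":0,"ry":0,"rz":0,"jaw":0.3}]}}

```text
clock: 19.1
tool_pos: [0.4986, -0.2886, 0.1696]
eef_rot: [0.582, 0.795, 0.14, 0.103]
contact_force: [0.1, -0.2, -3.2]
opening: 0.104
finger_force: 49.8
```

```bash
python3 -c "
from h import *
leanrep((.012,.01,5))"
```

```text
19.1 du,dy,dn [ 0.0176 -0.0031  0.0472] F(u,y,n) [-3.   0.2 -1.1] rot [ 0.001 -0.001  0.003] q [ 0.86  0.73 -0.44  1.99  0.11  0.24  0.76] open 9.2
5 rows: xyz [-0.06 -0.74  0.11] turn [ 0.0001 -0.0001  0.0006] mid [0.48, -0.296, 0.159]
```

>>> {"fn": "send_rows", "kwargs": {"motion": [{"x":-0.15,"y":-0.2,"z":0,"rx":0,"ry":0,"rz":0,"jaw":0.3},{"x":-0.15,"y":-0.4,"z":0,"rx":0,"ry":0,"rz":0,"jaw":0.3},{"x":0,"y":-0.4,"z":0.1,"rx":0,"ry":0,"rz":0,"jaw":0.3},{"x":0,"y":-0.4,"z":0.1,"rx":0,"ry":0,"rz":0,"jaw":0.3},{"x":0,"y":0,"z":0,"rx":0,"ry":0,"rz":0,"jaw":0.3}]}}

```text
clock: 19.6
tool_pos: [0.4864, -0.2964, 0.1621]
eef_rot: [0.583, 0.794, 0.14, 0.103]
contact_force: [0.4, 0.2, -3.3]
opening: 0.111
finger_force: 49.8
```

```bash
python3 -c "
from h import *
leanrep((.01,.008,5))"
```

```text
19.6 du,dy,dn [0.0153 0.0008 0.0316] F(u,y,n) [-3.3 -0.1 -0.7] rot [-0.    -0.     0.001] q [ 0.89  0.74 -0.45  2.01  0.12  0.22  0.78] open 9.8
5 rows: xyz [ 0.02 -0.47  0.11] turn [-0.     -0.0001  0.0002] mid [0.475, -0.3, 0.154]
```

>>> {"fn": "send_rows", "kwargs": {"motion": [{"x":0,"y":-0.45,"z":0.05,"rx":0,"ry":0,"rz":0,"jaw":0.3},{"x":0,"y":-0.45,"z":0.05,"rx":0,"ry":0,"rz":0,"jaw":0.3},{"x":0,"y":-0.45,"z":0.05,"rx":0,"ry":0,"rz":0,"jaw":0.3},{"x":0,"y":-0.45,"z":0.1,"rx":0,"ry":0,"rz":0,"jaw":0.3},{"x":0,"y":0,"z":0,"rx":0,"ry":0,"rz":0,"jaw":0.3}]}}

```text
clock: 20.1
tool_pos: [0.4712, -0.3012, 0.1535]
eef_rot: [0.582, 0.794, 0.14, 0.103]
contact_force: [0.6, 0.3, -3.6]
opening: 0.11
finger_force: 49.8
```

```bash
python3 -c "
from h import *
leanrep((.0,.002,5))"
```

```text
20.1 du,dy,dn [0.0127 0.0008 0.0137] F(u,y,n) [-3.6 -0.1 -0.6] rot [-0.    -0.001  0.001] q [ 0.92  0.75 -0.45  2.04  0.13  0.19  0.79] open 9.7
5 rows: xyz [ 0.02 -0.23  0.25] turn [-0.     -0.0001  0.0003] mid [0.467, -0.302, 0.144]
```

>>> {"fn": "send_rows", "kwargs": {"motion": [{"x":0,"y":-0.3,"z":0.2,"rx":0,"ry":0,"rz":0,"jaw":0.3},{"x":0,"y":-0.3,"z":0.2,"rx":0,"ry":0,"rz":0,"jaw":0.3},{"x":0,"y":-0.2,"z":0.2,"rx":0,"ry":0,"rz":0,"jaw":0.3},{"x":0,"y":-0.1,"z":0.2,"rx":0,"ry":0,"rz":0,"jaw":0.3},{"x":0,"y":0,"z":0,"rx":0,"ry":0,"rz":0,"jaw":0.3}]}}

```text
clock: 20.6
tool_pos: [0.4667, -0.3025, 0.1431]
eef_rot: [0.582, 0.794, 0.14, 0.103]
contact_force: [0.3, 0.1, -3.4]
opening: 0.107
finger_force: 49.8
```

```bash
python3 -c "
from h import *
leanrep((.0,.0,5))"
```

```text
20.6 du,dy,dn [0.0045 0.0007 0.0057] F(u,y,n) [-3.3 -0.  -0.8] rot [ 0.001 -0.     0.002] q [ 0.92  0.76 -0.44  2.05  0.14  0.16  0.8 ] open 9.4
5 rows: xyz [ 0.01 -0.11  0.09] turn [ 0.0002 -0.0001  0.0005] mid [0.464, -0.303, 0.139]
```

>>> {"fn": "send_rows", "kwargs": {"motion": [{"x":0,"y":-0.1,"z":0.15,"rx":0,"ry":0,"rz":0,"jaw":0.3},{"x":0,"y":-0.1,"z":0.15,"rx":0,"ry":0,"rz":0,"jaw":0.3},{"x":0,"y":-0.1,"z":0.15,"rx":0,"ry":0,"rz":0,"jaw":0.3},{"x":0,"y":-0.1,"z":0,"rx":0,"ry":0,"rz":0,"jaw":0.3},{"x":0,"y":0,"z":0,"rx":0,"ry":0,"rz":0,"jaw":0.3}]}}

```text
clock: 21.1
tool_pos: [0.4658, -0.3036, 0.1396]
eef_rot: [0.582, 0.794, 0.14, 0.105]
contact_force: [-3.3, 0.2, 11.2]
opening: 0.109
finger_force: 49.8
```

```bash
python3 -c "
from h import *
leanrep((.0,.0,5))"
```

```text
21.1 du,dy,dn [0.0016 0.0015 0.0034] F(u,y,n) [11.5 -1.1  0.9] rot [0.004 0.003 0.004] q [ 0.92  0.77 -0.44  2.06  0.14  0.14  0.8 ] open 9.6
5 rows: xyz [ 0.03 -0.07  0.03] turn [0.0007 0.0005 0.0007] mid [0.464, -0.303, 0.138]
```

>>> {"fn": "send_rows", "kwargs": {"motion": [{"x":0,"y":-0.1,"z":-0.1,"rx":0,"ry":0,"rz":0,"jaw":0.3},{"x":0,"y":-0.15,"z":0,"rx":0,"ry":0,"rz":0,"jaw":0.3},{"x":0,"y":-0.15,"z":0,"rx":0,"ry":0,"rz":0,"jaw":0.3},{"x":0,"y":0,"z":0,"rx":0,"ry":0,"rz":0,"jaw":0.3},{"x":0,"y":0,"z":0,"rx":0,"ry":0,"rz":0,"jaw":0.3}]}}

```text
clock: 21.6
tool_pos: [0.4637, -0.3045, 0.139]
eef_rot: [0.581, 0.794, 0.141, 0.106]
contact_force: [1.4, 1.4, 8.4]
opening: 0.11
finger_force: 49.6
```

```bash
python3 -c "
from h import *
leanrep((.0,.0,5))"
```

```text
21.6 du,dy,dn [0.0019 0.0017 0.001 ] F(u,y,n) [ 7.3 -0.9  4.6] rot [0.006 0.003 0.005] q [ 0.93  0.77 -0.44  2.06  0.14  0.14  0.81] open 9.7
5 rows: xyz [ 0.03 -0.02  0.04] turn [0.0013 0.0006 0.0009] mid [0.463, -0.304, 0.138]
```

>>> {"fn": "send_rows", "kwargs": {"motion": [{"x":0,"y":-0.05,"z":0,"rx":0,"ry":0,"rz":0,"jaw":0.3},{"x":0,"y":0,"z":0,"rx":0,"ry":0,"rz":0,"jaw":1.5},{"x":0,"y":0,"z":0,"rx":0,"ry":0,"rz":0,"jaw":3},{"x":0,"y":0,"z":0,"rx":0,"ry":0,"rz":0,"jaw":3},{"x":0,"y":0,"z":0,"rx":0,"ry":0,"rz":0,"jaw":3}]}}

```text
clock: 22.1
tool_pos: [0.46, -0.3047, 0.1369]
eef_rot: [0.582, 0.794, 0.14, 0.103]
contact_force: [-0.2, -0.3, 0.3]
opening: 0.338
finger_force: 0.0
```

```bash
python3 -c "
from h import *
leanrep((.0,.0,5))"
```

```text
22.1 du,dy,dn [ 0.0011  0.0008 -0.003 ] F(u,y,n) [ 0.4  0.2 -0.1] rot [ 0.001 -0.     0.002] q [ 0.93  0.77 -0.44  2.07  0.14  0.14  0.81] open 29.8
5 rows: xyz [0.02 0.06 0.02] turn [ 0.0001 -0.0001  0.0004] mid [0.462, -0.304, 0.137]
```

Released with no contact force, so I'm withdrawing along the module's axis.

>>> {"fn": "send_rows", "kwargs": {"motion": [{"x":0,"y":0.1,"z":-0.5,"rx":0,"ry":0,"rz":0,"jaw":3.4},{"x":0,"y":0,"z":-1.5,"rx":0,"ry":0,"rz":0,"jaw":3.4},{"x":0,"y":0,"z":-2,"rx":0,"ry":0,"rz":0,"jaw":3.4},{"x":0,"y":0,"z":-3,"rx":0,"ry":0,"rz":0,"jaw":3.4},{"x":0,"y":0,"z":-3,"rx":0,"ry":0,"rz":0,"jaw":3.4}]}}

```text
clock: 22.6
tool_pos: [0.4279, -0.3144, 0.2324]
eef_rot: [0.582, 0.794, 0.14, 0.103]
contact_force: [0.1, -0.7, -0.4]
opening: 0.386
finger_force: 0.0
```

>>> {"fn": "send_rows", "kwargs": {"motion": [{"x":0,"y":0,"z":-2,"rx":0,"ry":0,"rz":0,"jaw":3.4},{"x":0,"y":0,"z":-1,"rx":0,"ry":0,"rz":0,"jaw":3.4},{"x":0,"y":0,"z":0,"rx":0,"ry":0,"rz":0,"jaw":3.4},{"x":0,"y":0,"z":0,"rx":0,"ry":0,"rz":0,"jaw":3.4},{"x":0,"y":0,"z":0,"rx":0,"ry":0,"rz":0,"jaw":3.4}]}}

```text
clock: 23.1
tool_pos: [0.4186, -0.3171, 0.2587]
eef_rot: [0.582, 0.795, 0.141, 0.102]
contact_force: [0.3, -0.5, 0.0]
opening: 0.382
finger_force: 0.0
```

```bash
python3 - <<'E'
from h import *
from plant import *
import cv2
leanrep()
w=cv2.resize(snapshot("wrist")["img"][:,:,::-1],(400,300)); ims=[]
for n,c0,r0 in(("scene",140,150),("side",200,210)):
    im=snapshot(n)["img"][:,:,::-1]; ims.append(cv2.resize(cv2.convertScaleAbs(im[r0:r0+150,c0:c0+200],alpha=1.4),(400,300),interpolation=cv2.INTER_CUBIC))
cv2.imwrite("pics/p4.png",np.vstack([np.hstack(ims),np.hstack([w,w*0])]))
E
```

```text
23.1 du,dy,dn [ 0.1303  0.0003 -0.002 ] F(u,y,n) [-0.   0.6  0.2] rot [ 0.    -0.002  0.003] q [ 1.14  0.56 -0.62  2.01  0.08  0.44  0.87] open 33.7
```

View pics/p4.png

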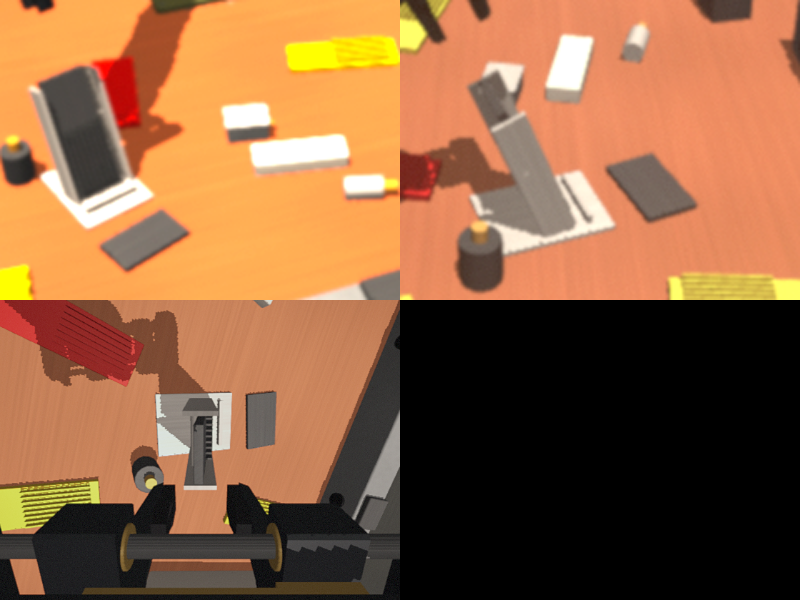

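The module leans between the fences with its fins to the front (scene crop (85,130)). The wrist view shows it at (205,430) with its foot behind the lip. The gripper is clear and the bystanders are where they were.

```bash
python3 -c "
from plant import *
print(finish_job())"
```

```text
the job is handed in; nothing more can be done
None
```

I handed the job in at about 23 s with the module leaning in the stand, finned end down behind the lip and fins facing out; the gripper was clear and the bystanders showed no movement in the last pictures, but no verdict came back.

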